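# Find the case whose bolt has not caught, and bolt it

## Task

All three grey instrument cases look shut, but the slide bolt of one has not caught: tug at the lids by their black grips until you find the one that gives, and raise that lid a good 2 cm at its front to be sure. Then press it fully shut again and push its slide bolt home to its stop, so that it holds the lid. A jar that is in the way may be set elsewhere on the bench, standing upright; leave the tape, loupe, brush and swab cup standing as they are.

Things in the scene. Friction and masses are not known exactly. Their poses are not given: they have to be found in the camera images.
- case_1: One of three identical grey instrument cases (150 x 90 x 40 mm), fixed on a dark metal stand fixed to the bench. Origin on the bench under the stand; x level, towards the high rear; y left; z up. The case slopes up towards +x by 0.50 rad: u = (cos 0.5, 0, sin 0.5) points up the slope, n = (-sin 0.5, 0, cos 0.5) out of the lid. Its lower front edge is at (-0.065, 0, 0.012).
- grip_1 (a point): Middle of the black grip on lid 1; axes of the lid (shut: x = u, y = left, z = n, see case_1). The grip is a plate 10 mm thick along x, 36 mm wide along y, standing 28 mm out of the lid; this point is 12 mm below its top, 16 mm above the lid, and from the hinge line 77 mm towards the front and 30 mm along n. Pinch it across its thickness.
- lid_1 (a joint): Opening of lid 1, rad: 0 shut, at most 1.0. Stiff hinge: it stays where it is left and must be pressed down to shut. A loose lid gives at 2 to 3 N at the grip; a caught one does not give (under 0.01 rad at 15 N). Untouched, all three read 0 and look alike.
- thumb_1 (a point): Middle of the front face of the steel thumb piece of the slide bolt of case_1; axes of the case (x = u, y = left, z = n). The piece is 12 mm long along x, 24 mm wide, its top 8 mm above this point, at n = 45 mm. Push it along +x, up the slope towards the lid.
- bolt_1 (a joint): Travel of slide bolt 1 along u, 0 to 0.014 m, friction about 1.5 N. All start at 0.003 to 0.006. Hidden keepers sit differently in each case, so this does not tell if it has caught: a caught bolt stops dead at about 0.0065, the loose one only at 0.014 (home), and holds its lid from 0.010 on. With the lid raised keep the bolt below 0.008 or the lid cannot shut.
- case_2: The same as case_1. From the lower front edge (u = n = 0): u 0 to 50 mm is an open ledge at n = 22 mm with two guide rails to n = 28 mm; u 50 to 150 mm is the lid, underside at n = 26 mm, top at n = 40 mm, hinged on a line along y at u = 150, n = 26 mm; it opens by turning about +y, front up.
- grip_2 (a point): Middle of the black grip on lid 2; axes of the lid (shut: x = u, y = left, z = n, see case_1). The grip is a plate 10 mm thick along x, 36 mm wide along y, standing 28 mm out of the lid; this point is 12 mm below its top, 16 mm above the lid, and from the hinge line 77 mm towards the front and 30 mm along n. Pinch it across its thickness.
- lid_2 (a joint): Opening of lid 2, rad: 0 shut, at most 1.0. Stiff hinge: it stays where it is left and must be pressed down to shut. A loose lid gives at 2 to 3 N at the grip; a caught one does not give (under 0.01 rad at 15 N). Untouched, all three read 0 and look alike.
- thumb_2 (a point): Middle of the front face of the steel thumb piece of the slide bolt of case_2; axes of the case (x = u, y = left, z = n). The piece is 12 mm long along x, 24 mm wide, its top 8 mm above this point, at n = 45 mm. Push it along +x, up the slope towards the lid.
- bolt_2 (a joint): Travel of slide bolt 2 along u, 0 to 0.014 m, friction about 1.5 N. All start at 0.003 to 0.006. Hidden keepers sit differently in each case, so this does not tell if it has caught: a caught bolt stops dead at about 0.0065, the loose one only at 0.014 (home), and holds its lid from 0.010 on. With the lid raised keep the bolt below 0.008 or the lid cannot shut.
- case_3: The same as case_1. The stand with its case reaches from x = -0.08 to 0.07 in its frame and is 92 mm wide; the rear of the lid stands about 120 mm above the bench and the top of the grip about 110 mm.
- grip_3 (a point): Middle of the black grip on lid 3; axes of the lid (shut: x = u, y = left, z = n, see case_1). The grip is a plate 10 mm thick along x, 36 mm wide along y, standing 28 mm out of the lid; this point is 12 mm below its top, 16 mm above the lid, and from the hinge line 77 mm towards the front and 30 mm along n. Pinch it across its thickness.
- lid_3 (a joint): Opening of lid 3, rad: 0 shut, at most 1.0. Stiff hinge: it stays where it is left and must be pressed down to shut. A loose lid gives at 2 to 3 N at the grip; a caught one does not give (under 0.01 rad at 15 N). Untouched, all three read 0 and look alike.
- thumb_3 (a point): Middle of the front face of the steel thumb piece of the slide bolt of case_3; axes of the case (x = u, y = left, z = n). The piece is 12 mm long along x, 24 mm wide, its top 8 mm above this point, at n = 45 mm. Push it along +x, up the slope towards the lid.
- bolt_3 (a joint): Travel of slide bolt 3 along u, 0 to 0.014 m, friction about 1.5 N. All start at 0.003 to 0.006. Hidden keepers sit differently in each case, so this does not tell if it has caught: a caught bolt stops dead at about 0.0065, the loose one only at 0.014 (home), and holds its lid from 0.010 on. With the lid raised keep the bolt below 0.008 or the lid cannot shut.
- jar_1: Closed dark round jar, loose: body 44 mm across, cap 48 mm across from 56 mm to the top at 70 mm; 0.08 to 0.17 kg; origin at the centre of its underside, z up. It may stand close before the front edge of a case, in the way of that case's bolt; it may be moved, but must end upright on the bench.
- jar_2: Closed dark round jar, loose: body 44 mm across, cap 48 mm across from 56 mm to the top at 70 mm; 0.08 to 0.17 kg; origin at the centre of its underside, z up. It may stand close before the front edge of a case, in the way of that case's bolt; it may be moved, but must end upright on the bench.
- tape: Loose roll of tape lying flat, 60 mm across, 12 mm high, origin at the centre of its underside; it lies before one of the cases. Bystander.
- loupe: Loose black loupe, 38 mm across, 39 mm high, origin at the centre of its underside. Bystander.
- brush: Loose dust brush standing upright on a 36 mm round foot, 156 mm high, origin at the centre of its underside. Bystander, easily tipped.
- swabs: Loose steel cup with swabs, 44 mm across, 92 mm high over the swabs, origin at the centre of its underside. Bystander.
- vice (a point): Middle of a small fixed vice, 75 mm wide, 222 mm long, 56 mm high, its long axis 0.49 rad clockwise from y (from about (0.41, 0.08) to (0.515, 0.275)). Other fixed clutter and furniture lies beyond x = 0.65 for y over 0.10, beyond x = 0.73 for y under 0.10, and at y over 0.48 for x under 0.40 or over 0.56 elsewhere.
There are look-alikes about, which are no part of the job. Leave any blue look-alike of the case_2 alone.

How it is judged (in metres and radians):
On the way, in this order (a step that is already met when the one before it is completed fails the run):
1. the lid that was not caught is raised (over 0.12 rad, 12 mm at its front) (value of joint any of lid_1, lid_2, lid_3 above 0.12 rad), for 0.1 s.
2. that lid is shut again and its bolt pushed home (over 12 of 14 mm; a caught bolt cannot go beyond 7 mm) (((value of joint bolt_1 above 0.012 m and value of joint lid_1 below 0.03 rad) or (value of joint bolt_2 above 0.012 m and value of joint lid_2 below 0.03 rad) or (value of joint bolt_3 above 0.012 m and value of joint lid_3 below 0.03 rad))), for 0.2 s.
At the end, for the whole second after the job is handed in: The bolt of the loose case is home (over 12 mm of its 14 mm), all three lids are shut (under 0.03 rad), and both jars stand at rest upright (within 0.1 rad) on the bench (value of joint any of bolt_1, bolt_2, bolt_3 above 0.012 m and value of joint each of lid_1, lid_2, lid_3 below 0.03 rad and angle between each of jar_1, jar_2's own z axis and vertical below 0.1 rad and height (world z) of jar_1 between -0.008 and 0.008 m and linear speed of each of jar_1, jar_2 below 0.02 m/s and height (world z) of jar_2 between -0.008 and 0.008 m); the robot touches nothing.
It fails at once if the loupe is knocked over or moved by more than 3 cm (distance of loupe from where it was at the start of the episode above 0.03 m or angle between loupe's own z axis and vertical above 0.5 rad).
It fails at once if the dust brush is knocked over or moved by more than 3 cm (distance of brush from where it was at the start of the episode above 0.03 m or angle between brush's own z axis and vertical above 0.5 rad).
It fails at once if the swab cup is knocked over or moved by more than 3 cm (distance of swabs from where it was at the start of the episode above 0.03 m or angle between swabs's own z axis and vertical above 0.5 rad).
It fails at once if the tape roll is moved by more than 3 cm (distance of tape from where it was at the start of the episode above 0.03 m).
It fails at once if a jar is knocked over (angle between any of jar_1, jar_2's own z axis and vertical above 0.8 rad).
It also fails if it takes over 66 s, if anything falls off the work surface, if the arm or the gripper's body presses on something with over 40 N, if the wrist force passes 120 N, or if a joint passes its speed limit or range.

## Robot

A 7-joint arm with a two-finger parallel gripper is mounted at the origin on a cart in front of the work surface, level with it; the furniture and walls round the work are solid. World frame = base frame: x ahead of the robot, y to its left, z up, the work surface at z = 0. Lengths are in m, angles in degrees, forces in N, time in s.
With the tool pointing down it reaches from about 0.4 to 0.9 m from the base axis. Payload 5.5 kg.
Tool frame: the origin (TCP) lies midway between the tips of the shut fingers; the grasp point (between the pads) lies 19 mm behind it; z points along the fingers, y is the direction in which the jaws open and shut (so a half turn about z gives the same grasp; the last joint's range is limited). The gripper opens to 92 mm and grips with 3 to 60 N. Pads are 19 mm wide; open, the fingers measure 130 mm over their backs; the gripper's body (75 mm by 190 mm) begins 47 mm behind the grasp point.
Start: joints at [-52.987, 28.699, -24.465, 88.831, 12.651, 65.22, -12.049], TCP at [0.243, 0.603, 0.227] pointing down, gripper open.
Joint ranges: [-164.97, 164.97], [-17.58, 116.51], [-87.97, 89.64], [11.32, 138.91], [-80.73, 260.73], [10.89, 115.49], [-147.41, 147.41]. Speed limits (degrees/s): [147.25, 147.25, 180, 180, 180, 180, 180].

## Interface

Orientations are given as [roll, pitch, yaw] about the fixed x, y, z axes, in that order (R = Rz(yaw) Ry(pitch) Rx(roll)).
In Python, from cell import read_state, vision, order gives the robot as it stands.
- The arm moves only by the shell command python3 -m crank 'ROWS' [OPENING]. ROWS is JSON, a list of rows, each an object with "xyz": the shift along the tool's x, y, z each as a share of 2.5 cm, from -1 to 1, a list of three; "angular": the turn, a rotation vector about the tool's x, y, z each as a share of 10 degrees, from -1 to 1, a list of three. A call has 1 to 8 rows; each row shifts and turns the pose as measured when the row begins, along the tool's axes as they then stand; what a row does not reach is not made up. A row lasts 1/8 s, in which the tool goes at most 62.5 mm and 10.7 degrees, less where a joint would pass 70% of its speed; a pose out of reach is approached as far as the arm can. A call with a number of a shift or a turn outside -1 to 1 is refused whole. A call with a gripper value outside its range is refused whole. OPENING is the opening, from 0 (shut) to 1 (fully open), set as the call begins (- or left out, the last holds). The fingers move at their own pace and stop on an object; the grip force is fixed at half the most. Time passes only in rows, so rows that do not move let the fingers close. It gives the time, the measured TCP pose, the force and the opening at its end, in the units of the state.
- read_state(): the state, without advancing time (a new reading comes with each control period).
- vision.snapshot(name): name is "scene" or "side" or "wrist"; returns a dict with "frame" (384x512x3 uint8, red, green, blue), "mtx" (3x3 intrinsics, pixels), "extrinsics" (4x4, takes a point from camera to world coordinates); the wrist camera has in their place "mount" (4x4, takes a point from camera to tool coordinates, whose origin is the TCP and whose axes are the flange's). Camera axes: x right, y down, z forward; pixel columns grow to the right and rows downward; lengths in m; the calibration is good to about 2 mm. A picture is of the moment at which its call begins: read the wrist's pose just before it. There is no depth.
- order.sign_off(): hands the job in, once; it reports no verdict.
The state is a dict: "clock": time; "q": joint angles; "dq": joint speeds; "joint_efforts": joint torques, N m; "position": TCP position; "orientation": TCP orientation; "contact_force": force on the tool from outside, world axes, zero at the start; "wrist_torque": the same for the moment, N m; "width": finger opening in m.
Only numpy, scipy, OpenCV 4.12 (cv2) and the standard library are available. Lean on these libraries where they do the work, as an engineer would, in place of code of your own. Each camera call takes 0.05 s, during which the arm holds its last target.

## Working session

There is one attempt and no reset: what is moved stays moved. The work goes in short steps, Python scripts to look and compute and a shell command to move; the robot and the scene stay as the last step left them, time stands still between calls to the robot, and variables do not carry over. Pictures are saved under pics/ and viewed, and the job is handed in when it is done.

```bash
ls; mkdir -p pics
cat > h.py <<'E'
import numpy as np, cv2
from cell import read_state, vision, order
from scipy.spatial.transform import Rotation as R
E
python3 - <<'E'
from h import *
s=read_state(); print(s)
for n in ("scene","side","wrist"):
    d=vision.snapshot(n); cv2.imwrite(f"pics/{n}0.png",d["frame"][:,:,::-1])
    print(n,np.round(d["mtx"],2).tolist(),np.round(d.get("extrinsics",d.get("mount")),4).tolist())
E
```

```text
pics
{'clock': 0.0, 'q': array([-52.98764501,  28.754453  , -24.45179087,  88.89131348,
        12.6488083 ,  65.21946014, -12.04853942]), 'dq': array([-0.08257129, -0.03643073,  0.01314916, -0.10000642,  0.01689957,
       -0.09541822,  0.02631183]), 'joint_efforts': array([ 3.40027536e-04, -5.66588545e+01, -5.81608817e+00, -2.79111171e+01,
       -6.86658849e-02,  3.08181869e-02,  1.92304487e-04]), 'position': array([0.24256236, 0.60228765, 0.22567005]), 'orientation': array([-1.79887715e+02, -5.20827554e-03,  1.58069515e+02]), 'contact_force': array([-0.08085783, -0.33008439,  0.33910307]), 'wrist_torque': array([-0.07432042,  0.01659436, -0.01836933]), 'width': 0.09181710182166229}
scene [[457.43, 0.0, 256.39], [0.0, 457.43, 186.45], [0.0, 0.0, 1.0]] [[0.1536, -0.8609, 0.485, -0.2958], [-0.9881, -0.1373, 0.0692, -0.0968], [0.007, -0.4898, -0.8718, 1.6557], [0.0, 0.0, 0.0, 1.0]]
side [[456.96, 0.0, 258.36], [0.0, 456.96, 198.48], [0.0, 0.0, 1.0]] [[-0.9889, -0.0854, 0.1217, 0.4003], [-0.1471, 0.4419, -0.8849, 1.3511], [0.0218, -0.893, -0.4496, 0.7876], [0.0, 0.0, 0.0, 1.0]]
wrist [[329.35, 0.0, 261.28], [0.0, 329.35, 190.04], [0.0, 0.0, 1.0]] [[0.0007, -0.9653, -0.261, 0.0707], [1.0, 0.0008, -0.0005, 0.0004], [0.0007, -0.261, 0.9653, -0.1583], [0.0, 0.0, 0.0, 1.0]]
```

View pics/scene0.png

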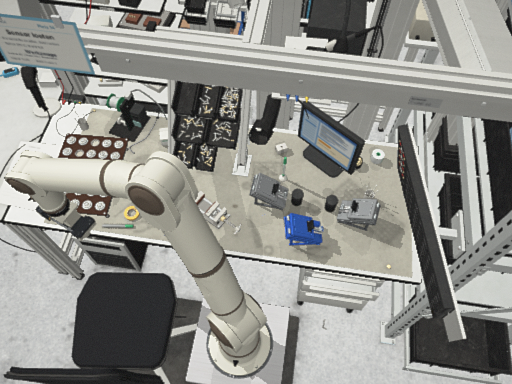

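View pics/side0.png

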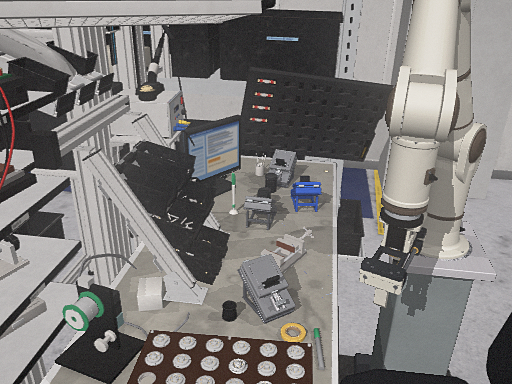

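View pics/wrist0.png

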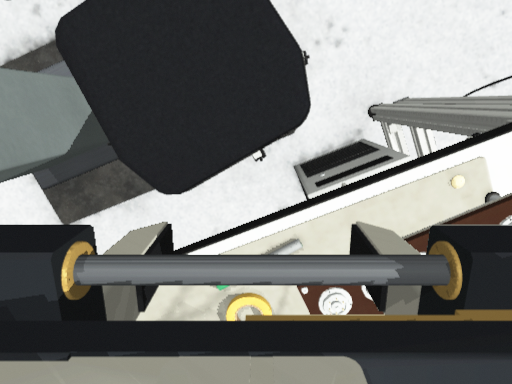

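The scene view shows grey cases at (268,189) and (357,211), and the blue look-alike at (303,228). The side view shows a third grey case at (265,287), which the arm hides in the scene view. I'll zoom in next.

Run:
```python
import cv2
a=cv2.imread("pics/scene0.png"); b=cv2.imread("pics/side0.png")
cv2.imwrite("pics/sc_a.png",cv2.resize(a[140:260,230:400],None,fx=4.7,fy=4.7,interpolation=cv2.INTER_CUBIC))
cv2.imwrite("pics/sd_a.png",cv2.resize(b[140:250,200:340],None,fx=5,fy=5,interpolation=cv2.INTER_CUBIC))
cv2.imwrite("pics/sd_b.png",cv2.resize(b[225:355,190:340],None,fx=4.5,fy=4.5,interpolation=cv2.INTER_CUBIC))
```

```text
(no output)
```

View pics/sc_a.png

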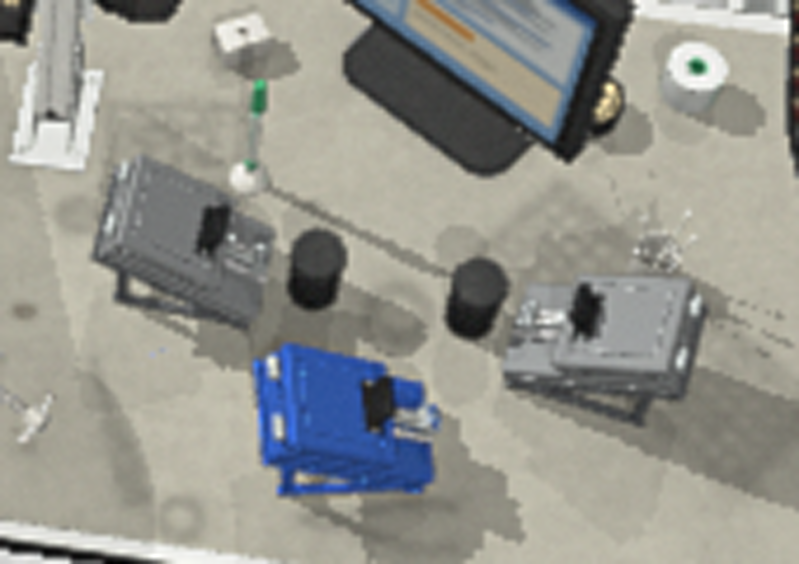

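View pics/sd_a.png

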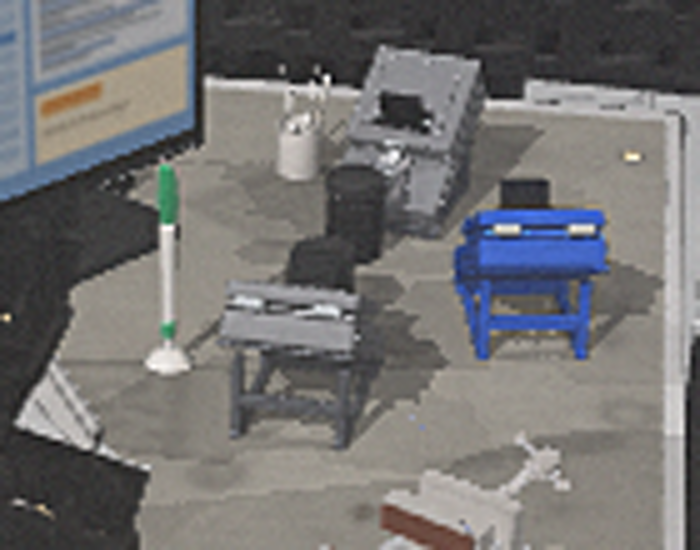

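View pics/sd_b.png

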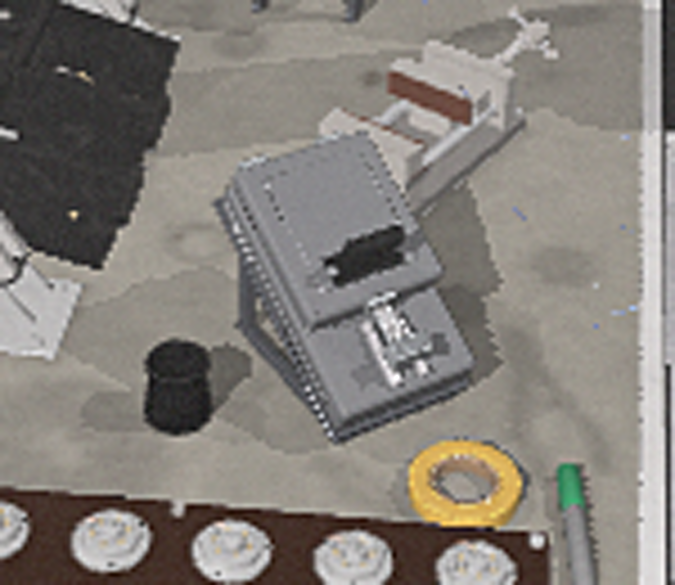

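```bash
cat >> h.py <<'E'
c5,s5=np.cos(.5),np.sin(.5)
def case_pt(u,y,n): # mm -> case frame
    u,y,n=np.array(u)/1e3,np.array(y)/1e3,np.array(n)/1e3
    return np.stack([-.065+u*c5-n*s5, y+0*u, .012+u*s5+n*c5],-1)
def to_world(P,pose):
    x,y,a=pose; P=np.atleast_2d(P)
    return np.stack([x+P[:,0]*np.cos(a)-P[:,1]*np.sin(a), y+P[:,0]*np.sin(a)+P[:,1]*np.cos(a),P[:,2]],-1)
def campose(d,s=None):
    if "extrinsics" in d: return d["extrinsics"]
    T=np.eye(4); T[:3,:3]=R.from_euler("xyz",s["orientation"],degrees=True).as_matrix(); T[:3,3]=s["position"]
    return T@d["mount"]
def proj(W,K,E):
    C=(np.atleast_2d(W)-E[:3,3])@E[:3,:3]; p=C@K.T; return p[:,:2]/p[:,2:]
def ray(px,K,E,z):
    v=E[:3,:3]@np.linalg.solve(K,[px[0],px[1],1]); t=(z-E[2,3])/v[2]; return E[:3,3]+t*v
BOXES=[((0,150),(-45,45),(0,22)),((50,150),(-45,45),(26,40)),((68,78),(-18,18),(40,68))]
def boxlines(b):
    (u0,u1),(y0,y1),(n0,n1)=b
    c=[(u,y,n) for u in (u0,u1) for y in (y0,y1) for n in (n0,n1)]
    return [(p,q) for i,p in enumerate(c) for q in c[i+1:] if sum(a!=b for a,b in zip(p,q))==1]
def overlay(img,pose,K,E,scale,off,col=(0,255,255)):
    for b in BOXES:
        for p,q in boxlines(b):
            W=to_world(case_pt(*np.array([p,q]).T),pose); z=(W-E[:3,3])@E[:3,2]
            if z.min()<.02: continue
            a=(proj(W,K,E)-off)*scale
            cv2.line(img,tuple(int(v) for v in a[0]),tuple(int(v) for v in a[1]),col,1,cv2.LINE_AA)
E
python3 - <<'E'
from h import *
from scipy.optimize import least_squares
import pickle
cal={n:vision.snapshot(n) for n in("scene","side")}
pickle.dump(cal,open("cal.pkl","wb"))
print(read_state()["clock"])
def fit(obs,x0):
    def f(x):
        r=[]
        for cam,px,p in obs:
            d=cal[cam]; r+=list(proj(to_world(case_pt(*p),x),d["mtx"],d["extrinsics"])[0]-px)
        return r
    s=least_squares(f,x0); return s.x,np.abs(s.fun).reshape(-1,2).round(1).tolist()
sb=lambda x,y:np.array([190+x/4.5,225+y/4.5]); sa=lambda x,y:np.array([200+x/5,140+y/5]); sc=lambda x,y:np.array([230+x/4.7,140+y/4.7])
A=[("side",sb(340,440),(0,45,0)),("side",sb(472,378),(0,-45,0)),("side",sb(310,325),(50,45,40)),("side",sb(440,275),(50,-45,40)),("side",sb(238,167),(150,45,40)),("side",sb(370,133),(150,-45,40))]
B=[("scene",sc(138,158),(150,-45,40)),("scene",sc(97,255),(150,45,40)),("scene",sc(247,325),(0,45,0)),("scene",sc(215,208),(73,-18,68)),("scene",sc(205,250),(73,18,68)),("side",sa(228,285),(150,-45,40)),("side",sa(360,297),(150,45,40))]
C=[("scene",sc(585,285),(73,18,68)),("scene",sc(600,325),(73,-18,68)),("scene",sc(507,385),(0,-45,0)),("scene",sc(695,278),(150,45,40)),("scene",sc(690,385),(150,-45,26)),("side",sa(382,47),(150,45,40)),("side",sa(480,65),(150,-45,40))]
poses={}
for n,o,x0 in(("A",A,(.4,.4,-1.9)),("B",B,(.6,0,1.5)),("C",C,(.55,-.3,-1.5))):
    poses[n],r=fit(o,np.array(x0)); print(n,poses[n].round(3),r)
pickle.dump(poses,open("poses.pkl","wb"))
for cam,off,sz,k,cs in(("scene",(230,140),(170,120),4.7,"BC"),("side",(200,140),(140,110),5,"BC"),("side",(190,225),(150,130),4.5,"A")):
    d=cal[cam]; im=d["frame"][off[1]:off[1]+sz[1],off[0]:off[0]+sz[0],::-1]; im=cv2.resize(im,None,fx=k,fy=k,interpolation=cv2.INTER_CUBIC)
    for q in cs: overlay(im,poses[q],d["mtx"],d["extrinsics"],k,np.array(off))
    cv2.imwrite(f"pics/ov_{cam}{cs}.png",im)
d=cal["scene"];e=cal["side"]
for nm,p1,p2 in(("jarB",sc(313,295),None),("jarC",sc(470,325),None),("brush",sc(250,185),None)):
    print(nm,ray(p1,d["mtx"],d["extrinsics"],0).round(3))
for nm,p1 in(("jarB_top", sc(318,248)),("jarC_top",sc(479,277))): print(nm,ray(p1,d["mtx"],d["extrinsics"],.07).round(3))
for nm,p1,z in(("jarC side top",sa(355,180),.07),("brush",sa(168,362),0),("swab",sa(298,170),0),("tape",sb(465,482),.006),("loupe?",sb(178,360),.039)):
    print(nm,ray(p1,e["mtx"],e["extrinsics"],z).round(3))
E
```

```text
0.25
A [ 0.503  0.411 -0.875] [[1.2, 0.7], [0.6, 0.9], [0.8, 0.1], [2.2, 0.1], [0.8, 0.9], [0.4, 1.3]]
B [ 0.573 -0.015  1.505] [[1.6, 1.0], [2.1, 2.0], [2.5, 1.4], [0.8, 0.3], [1.1, 1.3], [0.9, 0.3], [1.5, 0.4]]
C [ 0.541 -0.389 -1.726] [[1.3, 0.0], [3.9, 0.5], [2.1, 1.1], [0.9, 0.2], [1.4, 0.6], [0.5, 1.4], [0.9, 2.3]]
jarB [ 0.576 -0.139  0.   ]
jarC [ 0.568 -0.275  0.   ]
brush [ 0.677 -0.071  0.   ]
jarB_top [ 0.584 -0.136  0.07 ]
jarC_top [ 0.577 -0.272  0.07 ]
jarC side top [ 0.575 -0.262  0.07 ]
brush [ 0.685 -0.072  0.   ]
swab [ 0.643 -0.431  0.   ]
tape [0.424 0.506 0.006]
loupe? [0.587 0.474 0.039]
```

View pics/ov_sceneBC.png

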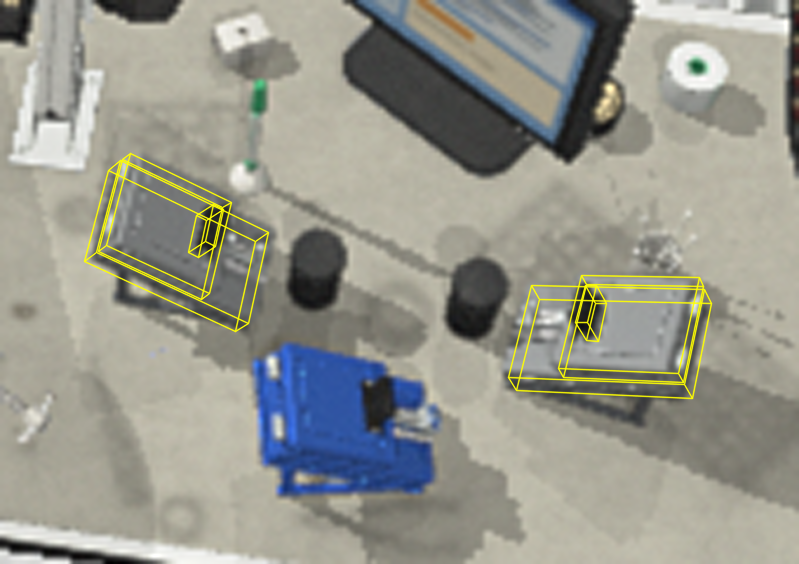

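View pics/ov_sideBC.png

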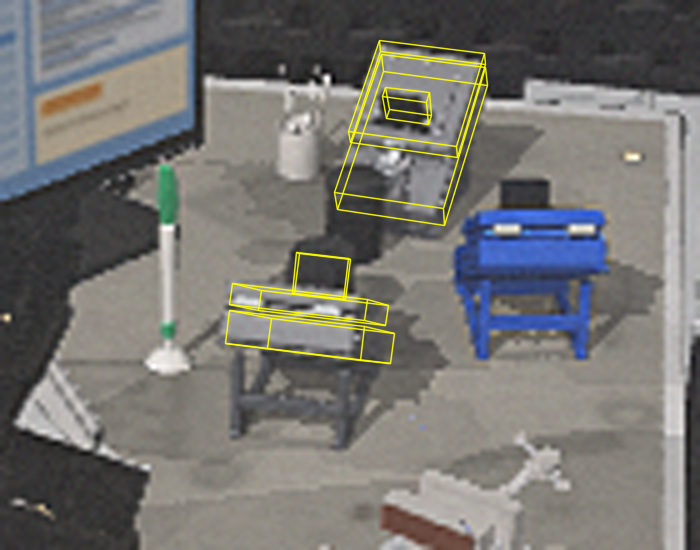

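View pics/ov_sideA.png

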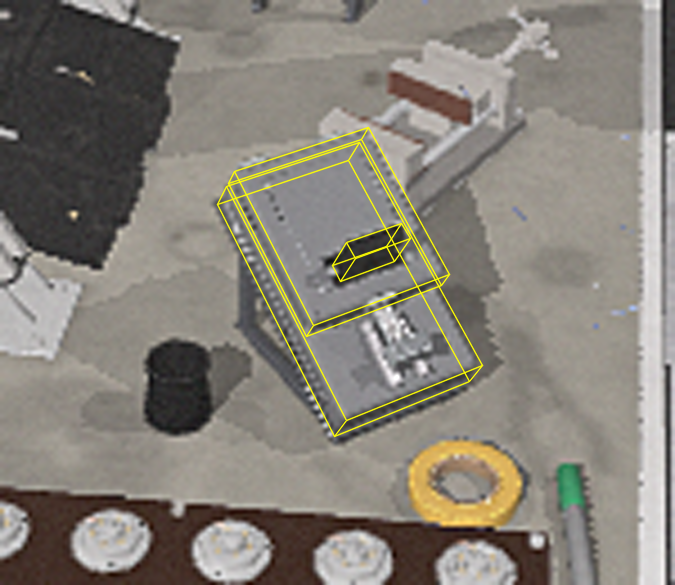

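```bash
cat >> h.py <<'E'
import pickle
def Rcase(pose,sgn=1,tilt=.5,yalong="u"):
    # tool z = -(n at given tilt); tool y along +-u (tilted) or +-case y
    a=pose[2]; uz=np.array([np.cos(a)*np.cos(tilt),np.sin(a)*np.cos(tilt),np.sin(tilt)])
    yc=np.array([-np.sin(a),np.cos(a),0]); n=np.cross(uz,yc)
    y=sgn*(uz if yalong=="u" else yc); z=-n
    return np.stack([np.cross(y,z),y,z],1)
def cur(s=None):
    s=s or read_state(); return np.array(s["position"]),R.from_euler("xyz",s["orientation"],degrees=True)
def plan(pt,Rt,n=None,mm=22,deg=8):
    p,r=cur(); Rt=R.from_matrix(Rt); d=np.linalg.norm(pt-p); rv=(r.inv()*Rt).as_rotvec(degrees=True)
    if n is None: n=max(1,int(np.ceil(max(d*1e3/mm,np.linalg.norm(rv)/deg))))
    print("dist mm %.1f turn %.1f rows %d"%(d*1e3,np.linalg.norm(rv),n))
    for i in range(n):
        ri=r*R.from_rotvec(rv*i/n,degrees=True); t=ri.inv().apply((pt-p)/n)/.025; a=rv/n/10
        print('{"xyz":[%.2f,%.2f,%.2f],"angular":[%.2f,%.2f,%.2f]},'%(*t,*a),end="\n" if i%8==7 else "")
    print()
def tgt(pose,u,y,n): return to_world(case_pt(u,y,n),pose)[0]
def report(pose=None):
    s=read_state(); p,r=cur(s)
    print("t",round(s["clock"],2),"p",p.round(4),"F",s["contact_force"].round(1),"w",round(s["width"],4),"q",s["q"].round(0))
    if pose is not None:
        a=pose[2]; d=p-[pose[0],pose[1],0]; X=d[0]*np.cos(a)+d[1]*np.sin(a)+.065; Y=-d[0]*np.sin(a)+d[1]*np.cos(a); Z=d[2]-.012
        F=s["contact_force"]; fx=F[0]*np.cos(a)+F[1]*np.sin(a); fy=-F[0]*np.sin(a)+F[1]*np.cos(a)
        print(" case u %.1f y %.1f n %.1f | Fu %.1f Fy %.1f Fn %.1f"%((X*c5+Z*s5)*1e3,Y*1e3,(-X*s5+Z*c5)*1e3,fx*c5+F[2]*s5,fy,-fx*s5+F[2]*c5))
        zt=r.as_matrix()[:,2]; xt=zt[0]*np.cos(a)+zt[1]*np.sin(a); print(" tool z tilt deg %.1f"%np.degrees(np.arctan2(xt,-zt[2])))
def P(): return pickle.load(open("poses.pkl","rb"))
E
python3 - <<'E'
from h import *
A=P()["A"]
for sg in(1,-1):
    print(sg); plan(tgt(A,73,0,130),Rcase(A,sg))
E
```

```text
1
dist mm 270.7 turn 120.4 rows 16
{"xyz":[-0.64,-0.13,0.16],"angular":[-0.11,-0.18,0.72]},{"xyz":[-0.65,-0.05,0.18],"angular":[-0.11,-0.18,0.72]},{"xyz":[-0.64,0.03,0.20],"angular":[-0.11,-0.18,0.72]},{"xyz":[-0.63,0.11,0.22],"angular":[-0.11,-0.18,0.72]},{"xyz":[-0.60,0.18,0.25],"angular":[-0.11,-0.18,0.72]},{"xyz":[-0.57,0.25,0.27],"angular":[-0.11,-0.18,0.72]},{"xyz":[-0.52,0.31,0.29],"angular":[-0.11,-0.18,0.72]},{"xyz":[-0.47,0.37,0.32],"angular":[-0.11,-0.18,0.72]},
{"xyz":[-0.41,0.42,0.34],"angular":[-0.11,-0.18,0.72]},{"xyz":[-0.35,0.46,0.36],"angular":[-0.11,-0.18,0.72]},{"xyz":[-0.27,0.49,0.38],"angular":[-0.11,-0.18,0.72]},{"xyz":[-0.20,0.51,0.39],"angular":[-0.11,-0.18,0.72]},{"xyz":[-0.12,0.53,0.41],"angular":[-0.11,-0.18,0.72]},{"xyz":[-0.04,0.53,0.42],"angular":[-0.11,-0.18,0.72]},{"xyz":[0.04,0.52,0.43],"angular":[-0.11,-0.18,0.72]},{"xyz":[0.12,0.50,0.44],"angular":[-0.11,-0.18,0.72]},

-1
dist mm 270.7 turn 67.5 rows 13
{"xyz":[-0.79,-0.16,0.20],"angular":[0.20,-0.12,-0.46]},{"xyz":[-0.77,-0.21,0.22],"angular":[0.20,-0.12,-0.46]},{"xyz":[-0.75,-0.27,0.25],"angular":[0.20,-0.12,-0.46]},{"xyz":[-0.72,-0.32,0.27],"angular":[0.20,-0.12,-0.46]},{"xyz":[-0.69,-0.36,0.30],"angular":[0.20,-0.12,-0.46]},{"xyz":[-0.65,-0.41,0.33],"angular":[0.20,-0.12,-0.46]},{"xyz":[-0.61,-0.45,0.35],"angular":[0.20,-0.12,-0.46]},{"xyz":[-0.56,-0.48,0.38],"angular":[0.20,-0.12,-0.46]},
{"xyz":[-0.51,-0.51,0.41],"angular":[0.20,-0.12,-0.46]},{"xyz":[-0.46,-0.54,0.44],"angular":[0.20,-0.12,-0.46]},{"xyz":[-0.41,-0.56,0.47],"angular":[0.20,-0.12,-0.46]},{"xyz":[-0.35,-0.57,0.49],"angular":[0.20,-0.12,-0.46]},{"xyz":[-0.30,-0.58,0.52],"angular":[0.20,-0.12,-0.46]},
```

Things that could be taken for the target: grey case A (side 265,287), B (scene 268,189), C (scene 357,211) and the blue look-alike (scene 303,228), which I exclude. The crops above show the three grey ones clearly. A is the nearest, so I start there.

```bash
python3 -m crank '[{"xyz":[-0.79,-0.16,0.20],"angular":[0.20,-0.12,-0.46]},{"xyz":[-0.77,-0.21,0.22],"angular":[0.20,-0.12,-0.46]},{"xyz":[-0.75,-0.27,0.25],"angular":[0.20,-0.12,-0.46]},{"xyz":[-0.72,-0.32,0.27],"angular":[0.20,-0.12,-0.46]},{"xyz":[-0.69,-0.36,0.30],"angular":[0.20,-0.12,-0.46]},{"xyz":[-0.65,-0.41,0.33],"angular":[0.20,-0.12,-0.46]},{"xyz":[-0.61,-0.45,0.35],"angular":[0.20,-0.12,-0.46]},{"xyz":[-0.56,-0.48,0.38],"angular":[0.20,-0.12,-0.46]}]' 0.45
python3 - <<'E'
from h import *
A=P()["A"]; report(A); plan(tgt(A,73,0,130),Rcase(A,-1))
E
```

```text
clock: 1.25
position: [0.3813, 0.5129, 0.1852]
orientation: [-161.5, 3.7, -162.9]
contact_force: [0.6, -0.0, 0.1]
width: 0.0415
t 1.25 p [0.3813 0.5129 0.1852] F [ 0.6 -0.   0.1] w 0.0415 q [-48.  37. -24.  84.  29.  77.  26.]
 case u 2.6 y -28.4 n 195.9 | Fu 0.4 Fy 0.5 Fn -0.1
 tool z tilt deg 18.5
dist mm 100.5 turn 24.8 rows 5
{"xyz":[-0.48,-0.50,0.40],"angular":[0.19,-0.12,-0.45]},{"xyz":[-0.44,-0.52,0.43],"angular":[0.19,-0.12,-0.45]},{"xyz":[-0.39,-0.54,0.46],"angular":[0.19,-0.12,-0.45]},{"xyz":[-0.33,-0.55,0.48],"angular":[0.19,-0.12,-0.45]},{"xyz":[-0.28,-0.56,0.50],"angular":[0.19,-0.12,-0.45]},
```

```bash
python3 -m crank '[{"xyz":[-0.48,-0.50,0.40],"angular":[0.19,-0.12,-0.45]},{"xyz":[-0.44,-0.52,0.43],"angular":[0.19,-0.12,-0.45]},{"xyz":[-0.39,-0.54,0.46],"angular":[0.19,-0.12,-0.45]},{"xyz":[-0.33,-0.55,0.48],"angular":[0.19,-0.12,-0.45]},{"xyz":[-0.28,-0.56,0.50],"angular":[0.19,-0.12,-0.45]},{"xyz":[0,0,0],"angular":[0,0,0]}]'
cat >> h.py <<'E'
def wpic(name,pose=None,k=1.5):
    s=read_state(); d=vision.snapshot("wrist"); E=campose(d,s)
    pickle.dump((d,E,s),open(f"pics/{name}.pkl","wb"))
    im=cv2.resize(d["frame"][:,:,::-1],None,fx=k,fy=k,interpolation=cv2.INTER_CUBIC)
    cv2.imwrite(f"pics/{name}_raw.png",im)
    if pose is not None: overlay(im,pose,d["mtx"],E,k,np.zeros(2))
    cv2.imwrite(f"pics/{name}.png",im)
E
python3 - <<'E'
from h import *
A=P()["A"]; report(A); wpic("wA1",A)
d=vision.snapshot("scene"); cv2.imwrite("pics/scA1.png",cv2.resize(d["frame"][:,:,::-1],None,fx=1.5,fy=1.5))
E
```

```text
clock: 2.0
position: [0.4662, 0.4568, 0.1584]
orientation: [-150.7, -0.3, -139.2]
contact_force: [-0.0, 0.3, 0.6]
width: 0.0414
t 2.0 p [0.4662 0.4568 0.1584] F [-0.   0.3  0.6] w 0.0414 q [-46.  39. -23.  88.  42.  75.  46.]
 case u 75.3 y 0.8 n 125.7 | Fu 0.1 Fy 0.1 Fn 0.7
 tool z tilt deg 29.3
```

View pics/wA1.png

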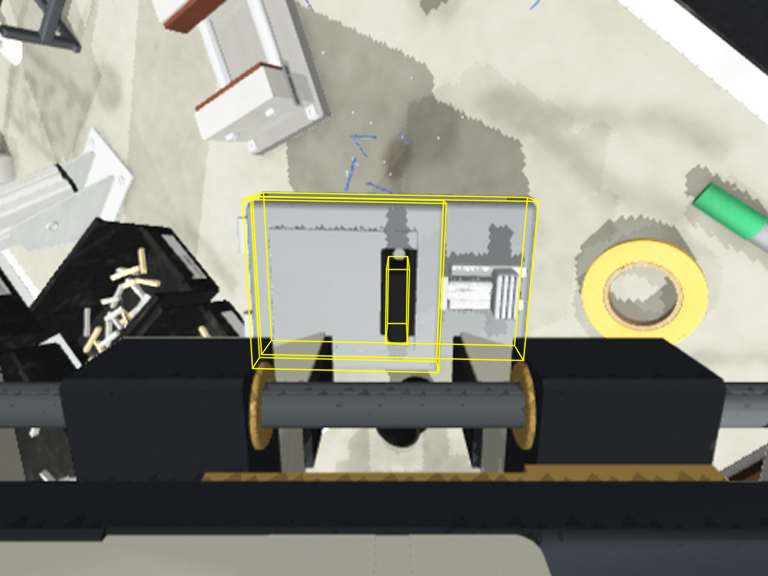

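Run:
```python
from h import *
d,E,s=pickle.load(open("pics/wA1.pkl","rb"))
o=np.array((155,120)); k=3.6
im=cv2.resize(d["frame"][120:260,155:365,::-1],None,fx=k,fy=k,interpolation=cv2.INTER_CUBIC)
cv2.imwrite("pics/wA1c.png",im)
```

```text
(no output)
```

View pics/wA1c.png

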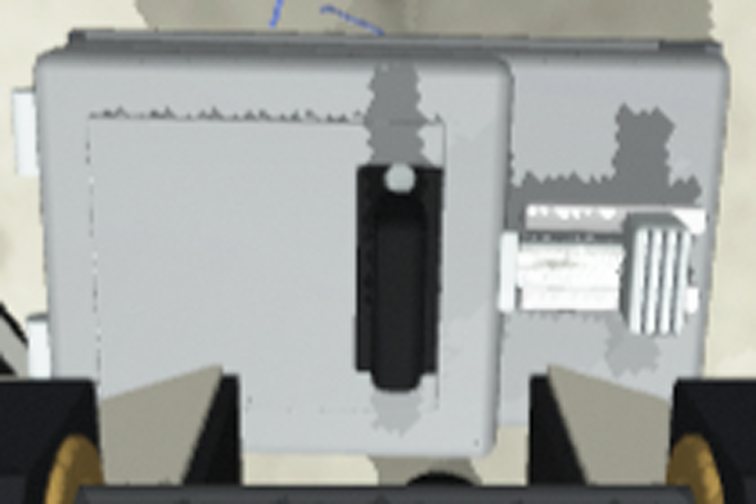

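```bash
cat >> h.py <<'E'
from scipy.optimize import least_squares
def fitw(name,obs,x0,o,k,save=None):
    d,E,s=pickle.load(open(f"pics/{name}.pkl","rb"))
    f=lambda x:np.concatenate([proj(to_world(case_pt(*p),x),d["mtx"],E)[0]-(np.array(o)+np.array(px)/k) for px,p in obs])
    r=least_squares(f,x0,loss="soft_l1"); print(r.x.round(4)); print(f(r.x).reshape(-1,2).round(1).tolist())
    im=cv2.resize(d["frame"][:,:,::-1],None,fx=3,fy=3,interpolation=cv2.INTER_CUBIC); overlay(im,r.x,d["mtx"],E,3,np.zeros(2))
    cx,cy=(np.array(o)*3).astype(int); cv2.imwrite(f"pics/{name}_fit.png",im[max(cy-30,0):cy+500,max(cx-60,0):cx+700])
    if save: p=P(); p[save]=r.x; pickle.dump(p,open("poses.pkl","wb"))
    return r.x
E
python3 - <<'E'
from h import *
A=P()["A"]
x=fitw("wA1",[((510,55),(50,-45,40)),((38,53),(150,-45,40)),((728,50),(0,-45,22)),((497,455),(50,45,40)),((398,391),(73,18,68)),((375,300),(78,0,68)),((423,300),(68,0,68))],A,(155,120),3.6,"A")
E
```

```text
[ 0.5032  0.4111 -0.8569]
[[0.2, -0.8], [-4.3, -0.6], [1.2, -1.3], [0.6, 1.1], [-0.4, 0.1], [-1.1, 0.8], [0.1, 0.9]]
```

View pics/wA1_fit.png

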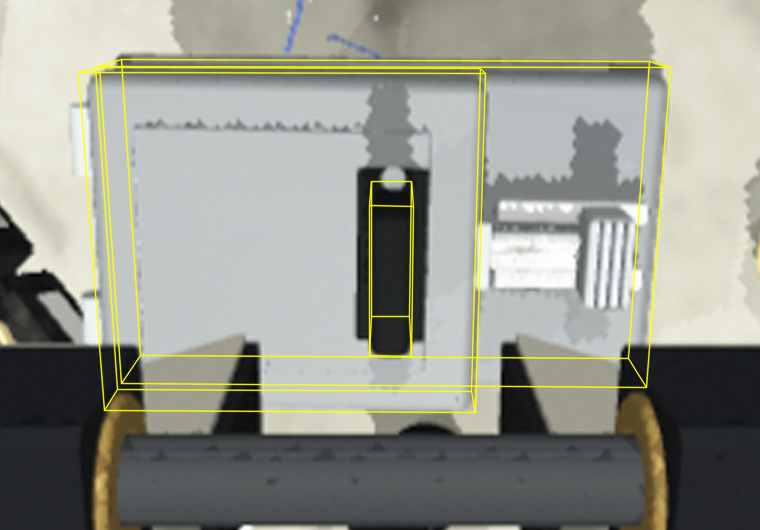

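Run:
```python
from h import *
A=P()["A"]; report(A); plan(tgt(A,73,0,46),Rcase(A,-1))
```

```text
t 2.1 p [0.4652 0.4586 0.1592] F [0.1 0.  0.1] w 0.0417 q [-46.  39. -23.  88.  42.  75.  46.]
 case u 74.3 y 2.3 n 127.1 | Fu 0.1 Fy 0.1 Fn 0.1
 tool z tilt deg 29.1
dist mm 81.2 turn 0.5 rows 4
{"xyz":[0.02,0.02,0.81],"angular":[-0.01,-0.01,0.00]},{"xyz":[0.02,0.02,0.81],"angular":[-0.01,-0.01,0.00]},{"xyz":[0.02,0.02,0.81],"angular":[-0.01,-0.01,0.00]},{"xyz":[0.02,0.01,0.81],"angular":[-0.01,-0.01,0.00]},
```

```bash
python3 -m crank '[{"xyz":[0.02,0.02,0.8],"angular":[0,0,0]},{"xyz":[0.02,0.02,0.8],"angular":[0,0,0]},{"xyz":[0.02,0.02,0.8],"angular":[0,0,0]},{"xyz":[0.02,0.01,0.7],"angular":[0,0,0]},{"xyz":[0,0,0],"angular":[0,0,0]}]'
python3 - <<'E'
from h import *
A=P()["A"]; report(A); plan(tgt(A,73,0,46),Rcase(A,-1))
E
```

```text
clock: 2.72
position: [0.4876, 0.4276, 0.0849]
orientation: [-150.9, -0.3, -139.3]
contact_force: [0.3, 0.4, 1.0]
width: 0.0413
t 2.73 p [0.4876 0.4276 0.0849] F [0.3 0.4 1. ] w 0.0413 q [-44.  43. -21.  92.  46.  68.  44.]
 case u 72.0 y -1.1 n 43.7 | Fu 0.4 Fy 0.5 Fn 0.9
 tool z tilt deg 29.1
dist mm 2.7 turn 0.5 rows 1
{"xyz":[-0.04,-0.04,-0.09],"angular":[-0.04,-0.04,-0.00]},
```

Close and then tug gently.

```bash
python3 -m crank '[{"xyz":[0,-0.04,-0.06],"angular":[0,0,0]},{"xyz":[0,0,0],"angular":[0,0,0]},{"xyz":[0,0,0],"angular":[0,0,0]},{"xyz":[0,0,0],"angular":[0,0,0]}]' 0
python3 -c "
from h import *
report(P()['A'])"
python3 -m crank '[{"xyz":[0,0,-0.08],"angular":[0,0,0]},{"xyz":[0,0,-0.08],"angular":[0,0,0]}]'
python3 -c "
from h import *
report(P()['A'])"
```

```text
clock: 3.22
position: [0.4883, 0.4285, 0.0887]
orientation: [-150.9, -0.1, -139.3]
contact_force: [2.2, -1.9, -0.3]
width: 0.0099
t 3.23 p [0.4883 0.4285 0.0887] F [ 2.2 -1.9 -0.3] w 0.0099 q [-44.  43. -21.  92.  45.  68.  44.]
 case u 73.7 y 0.1 n 47.1 | Fu 2.4 Fy 0.4 Fn -1.6
 tool z tilt deg 29.1
clock: 3.48
position: [0.4881, 0.4286, 0.0908]
orientation: [-150.9, -0.2, -139.4]
contact_force: [4.8, -2.1, -8.5]
width: 0.0099
t 3.48 p [0.4881 0.4286 0.0908] F [ 4.8 -2.1 -8.5] w 0.0099 q [-44.  43. -21.  91.  45.  68.  44.]
 case u 74.5 y -0.0 n 49.1 | Fu 0.0 Fy 2.2 Fn -9.7
 tool z tilt deg 29.1
```

```bash
python3 -m crank '[{"xyz":[0,0,-0.08],"angular":[0,0,0]},{"xyz":[0,0,-0.12],"angular":[0,0,0]}]'
python3 -c "
from h import *
report(P()['A']); wpic('wA2',P()['A'])"
```

```text
clock: 3.72
position: [0.4879, 0.4287, 0.0927]
orientation: [-150.9, -0.2, -139.5]
contact_force: [6.5, -2.4, -9.7]
width: 0.0104
t 3.73 p [0.4879 0.4287 0.0927] F [ 6.5 -2.4 -9.7] w 0.0104 q [-44.  43. -22.  91.  45.  69.  44.]
 case u 75.3 y -0.1 n 50.8 | Fu 0.7 Fy 3.3 Fn -11.4
 tool z tilt deg 29.1
```

View pics/wA2.png

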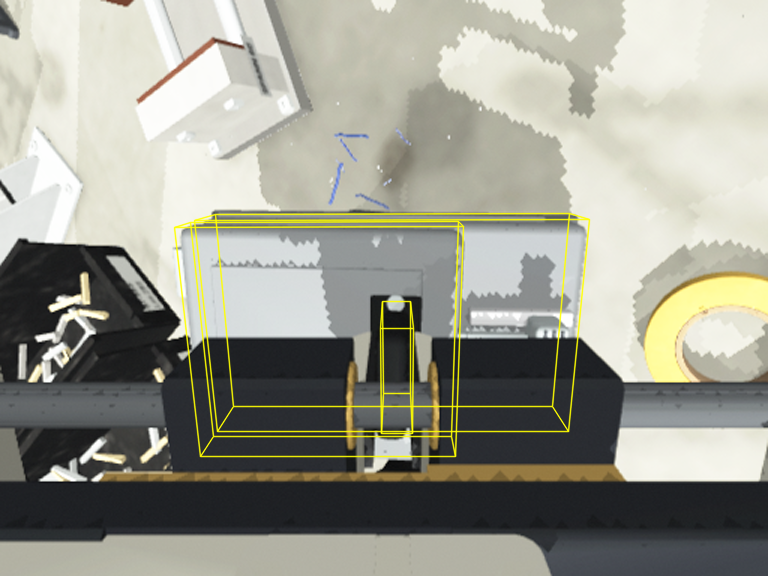

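A did not give: 11 N at the grip, against 2 to 3 N for a loose lid, and its front edge at (460,222) still sits on the shut overlay. A is caught, so I release it and go to B.

```bash
python3 -m crank '[{"xyz":[0,0,0.12],"angular":[0,0,0]},{"xyz":[0,0,0],"angular":[0,0,0]},{"xyz":[0,0,-0.9],"angular":[0,0,0]},{"xyz":[0,0,-1],"angular":[0,0,0]},{"xyz":[0,0,-1],"angular":[0,0,0]},{"xyz":[0,0,-1],"angular":[0,0,0]}]' 0.45
python3 - <<'E'
from h import *
report(P()['A']); B=P()["B"]
plan(tgt(B,73,0,160),Rcase(B,1),mm=23,deg=9)
E
```

```text
clock: 4.53
position: [0.4537, 0.4689, 0.182]
orientation: [-151.1, -0.2, -139.3]
contact_force: [-0.6, 1.0, -0.5]
width: 0.0412
t 4.53 p [0.4537 0.4689 0.182 ] F [-0.6  1.  -0.5] w 0.0412 q [-47.  38. -24.  86.  41.  78.  47.]
 case u 71.8 y 0.4 n 154.5 | Fu -1.2 Fy 0.2 Fn 0.1
 tool z tilt deg 28.9
dist mm 573.0 turn 71.6 rows 25
{"xyz":[0.45,-0.70,0.38],"angular":[-0.22,-0.00,0.19]},{"xyz":[0.42,-0.73,0.35],"angular":[-0.22,-0.00,0.19]},{"xyz":[0.40,-0.76,0.32],"angular":[-0.22,-0.00,0.19]},{"xyz":[0.37,-0.78,0.29],"angular":[-0.22,-0.00,0.19]},{"xyz":[0.35,-0.81,0.26],"angular":[-0.22,-0.00,0.19]},{"xyz":[0.32,-0.83,0.23],"angular":[-0.22,-0.00,0.19]},{"xyz":[0.30,-0.84,0.20],"angular":[-0.22,-0.00,0.19]},{"xyz":[0.27,-0.86,0.17],"angular":[-0.22,-0.00,0.19]},
{"xyz":[0.24,-0.87,0.14],"angular":[-0.22,-0.00,0.19]},{"xyz":[0.21,-0.89,0.10],"angular":[-0.22,-0.00,0.19]},{"xyz":[0.18,-0.90,0.07],"angular":[-0.22,-0.00,0.19]},{"xyz":[0.15,-0.90,0.03],"angular":[-0.22,-0.00,0.19]},{"xyz":[0.12,-0.91,-0.00],"angular":[-0.22,-0.00,0.19]},{"xyz":[0.09,-0.91,-0.04],"angular":[-0.22,-0.00,0.19]},{"xyz":[0.07,-0.91,-0.07],"angular":[-0.22,-0.00,0.19]},{"xyz":[0.04,-0.91,-0.10],"angular":[-0.22,-0.00,0.19]},
{"xyz":[0.01,-0.91,-0.14],"angular":[-0.22,-0.00,0.19]},{"xyz":[-0.02,-0.90,-0.17],"angular":[-0.22,-0.00,0.19]},{"xyz":[-0.05,-0.89,-0.21],"angular":[-0.22,-0.00,0.19]},{"xyz":[-0.08,-0.88,-0.24],"angular":[-0.22,-0.00,0.19]},{"xyz":[-0.11,-0.87,-0.27],"angular":[-0.22,-0.00,0.19]},{"xyz":[-0.14,-0.85,-0.31],"angular":[-0.22,-0.00,0.19]},{"xyz":[-0.16,-0.84,-0.34],"angular":[-0.22,-0.00,0.19]},{"xyz":[-0.19,-0.82,-0.37],"angular":[-0.22,-0.00,0.19]},
{"xyz":[-0.22,-0.80,-0.40],"angular":[-0.22,-0.00,0.19]},
```

```bash
python3 -m crank '[{"xyz":[0.45,-0.70,0.1],"angular":[-0.22,0,0.19]},{"xyz":[0.42,-0.73,0.1],"angular":[-0.22,0,0.19]},{"xyz":[0.40,-0.76,0.1],"angular":[-0.22,0,0.19]},{"xyz":[0.37,-0.78,0.1],"angular":[-0.22,0,0.19]},{"xyz":[0.35,-0.81,0.2],"angular":[-0.22,0,0.19]},{"xyz":[0.32,-0.83,0.23],"angular":[-0.22,0,0.19]},{"xyz":[0.30,-0.84,0.20],"angular":[-0.22,0,0.19]},{"xyz":[0.27,-0.86,0.17],"angular":[-0.22,0,0.19]}]'
python3 -m crank '[{"xyz":[0.24,-0.87,0.14],"angular":[-0.22,0,0.19]},{"xyz":[0.21,-0.89,0.10],"angular":[-0.22,0,0.19]},{"xyz":[0.18,-0.90,0.07],"angular":[-0.22,0,0.19]},{"xyz":[0.15,-0.90,0.03],"angular":[-0.22,0,0.19]},{"xyz":[0.12,-0.91,0],"angular":[-0.22,0,0.19]},{"xyz":[0.09,-0.91,-0.04],"angular":[-0.22,0,0.19]},{"xyz":[0.07,-0.91,-0.07],"angular":[-0.22,0,0.19]},{"xyz":[0.04,-0.91,-0.10],"angular":[-0.22,0,0.19]}]'
python3 - <<'E'
from h import *
B=P()["B"]; report(B)
plan(tgt(B,73,0,160),Rcase(B,1),mm=23,deg=9)
E
```

```text
clock: 5.52
position: [0.4758, 0.3142, 0.2236]
orientation: [-170.9, 6.2, -152.6]
contact_force: [0.9, -0.4, -0.2]
width: 0.0413
clock: 6.52
position: [0.516, 0.1444, 0.2357]
orientation: [169.0, 7.3, -166.9]
contact_force: [1.5, 0.4, -0.2]
width: 0.0413
t 6.53 p [0.516  0.1444 0.2357] F [ 1.5  0.4 -0.2] w 0.0413 q [ 10.  12. -24. 111.  -8.  51.  96.]
 case u 300.6 y 67.9 n 90.7 | Fu 0.3 Fy -1.5 Fn -0.5
 tool z tilt deg 12.7
dist mm 247.4 turn 24.7 rows 11
{"xyz":[0.03,-0.90,0.00],"angular":[-0.15,0.01,0.17]},{"xyz":[0.01,-0.90,-0.02],"angular":[-0.15,0.01,0.17]},{"xyz":[-0.02,-0.90,-0.05],"angular":[-0.15,0.01,0.17]},{"xyz":[-0.05,-0.90,-0.07],"angular":[-0.15,0.01,0.17]},{"xyz":[-0.07,-0.89,-0.09],"angular":[-0.15,0.01,0.17]},{"xyz":[-0.10,-0.89,-0.12],"angular":[-0.15,0.01,0.17]},{"xyz":[-0.12,-0.88,-0.14],"angular":[-0.15,0.01,0.17]},{"xyz":[-0.15,-0.87,-0.16],"angular":[-0.15,0.01,0.17]},
{"xyz":[-0.17,-0.86,-0.18],"angular":[-0.15,0.01,0.17]},{"xyz":[-0.20,-0.85,-0.21],"angular":[-0.15,0.01,0.17]},{"xyz":[-0.22,-0.84,-0.23],"angular":[-0.15,0.01,0.17]},
```

```bash
python3 -m crank '[{"xyz":[0.03,-0.90,0],"angular":[-0.15,0.01,0.17]},{"xyz":[0.01,-0.90,-0.02],"angular":[-0.15,0.01,0.17]},{"xyz":[-0.02,-0.90,-0.05],"angular":[-0.15,0.01,0.17]},{"xyz":[-0.05,-0.90,-0.07],"angular":[-0.15,0.01,0.17]},{"xyz":[-0.07,-0.89,-0.09],"angular":[-0.15,0.01,0.17]},{"xyz":[-0.10,-0.89,-0.12],"angular":[-0.15,0.01,0.17]},{"xyz":[-0.12,-0.88,-0.14],"angular":[-0.15,0.01,0.17]},{"xyz":[-0.15,-0.87,-0.16],"angular":[-0.15,0.01,0.17]}]'
python3 - <<'E'
from h import *
B=P()["B"]; report(B)
plan(tgt(B,73,0,160),Rcase(B,1),mm=23,deg=9)
E
```

```text
clock: 7.52
position: [0.5613, -0.0209, 0.2158]
orientation: [155.3, 3.6, -178.6]
contact_force: [-0.1, 0.4, 0.1]
width: 0.0414
t 7.53 p [ 0.5613 -0.0209  0.2158] F [-0.1  0.4  0.1] w 0.0414 q [ 29.  23. -18. 103. -21.  60. 116.]
 case u 148.9 y 11.7 n 150.9 | Fu 0.4 Fy 0.2 Fn -0.1
 tool z tilt deg 24.9
dist mm 77.4 turn 7.4 rows 4
{"xyz":[-0.03,-0.77,-0.04],"angular":[-0.09,0.02,0.16]},{"xyz":[-0.05,-0.77,-0.05],"angular":[-0.09,0.02,0.16]},{"xyz":[-0.08,-0.77,-0.07],"angular":[-0.09,0.02,0.16]},{"xyz":[-0.10,-0.76,-0.08],"angular":[-0.09,0.02,0.16]},
```

```bash
python3 -m crank '[{"xyz":[-0.03,-0.77,-0.04],"angular":[-0.09,0.02,0.16]},{"xyz":[-0.05,-0.77,-0.05],"angular":[-0.09,0.02,0.16]},{"xyz":[-0.08,-0.77,-0.07],"angular":[-0.09,0.02,0.16]},{"xyz":[-0.10,-0.76,-0.08],"angular":[-0.09,0.02,0.16]},{"xyz":[0,0,0],"angular":[0,0,0]}]'
python3 - <<'E'
from h import *
B=P()["B"]; report(B); wpic("wB1",B)
E
```

```text
clock: 8.15
position: [0.5682, -0.0996, 0.1843]
orientation: [151.2, -0.4, 175.6]
contact_force: [-0.5, -0.2, 0.7]
width: 0.0413
t 8.15 p [ 0.5682 -0.0996  0.1843] F [-0.5 -0.2  0.7] w 0.0413 q [ 35.  30. -15.  98. -22.  64. 119.]
 case u 65.3 y -0.4 n 160.6 | Fu 0.2 Fy 0.5 Fn 0.7
 tool z tilt deg 28.8
```

View pics/wB1.png

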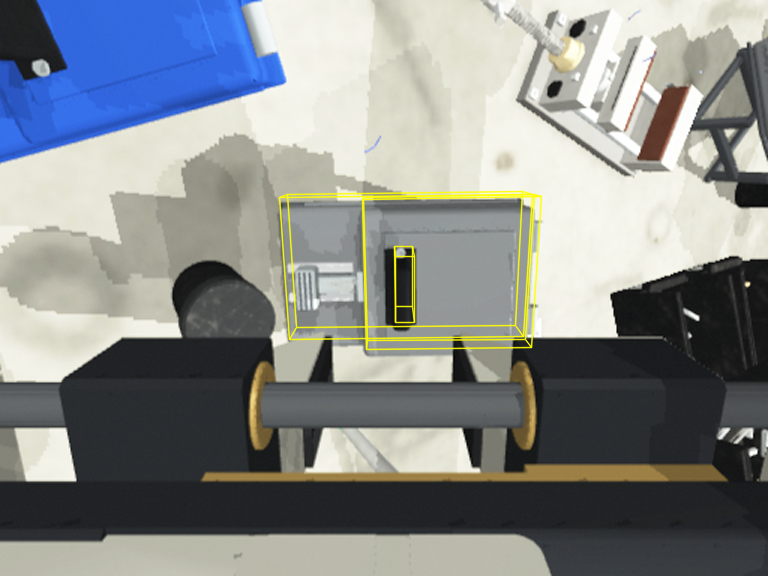

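Run:
```python
from h import *
d,E,s=pickle.load(open("pics/wB1.pkl","rb"))
cv2.imwrite("pics/wB1c.png",cv2.resize(d["frame"][115:245,175:375,::-1],None,fx=3.8,fy=3.8,interpolation=cv2.INTER_CUBIC))
```

```text
(no output)
```

View pics/wB1c.png

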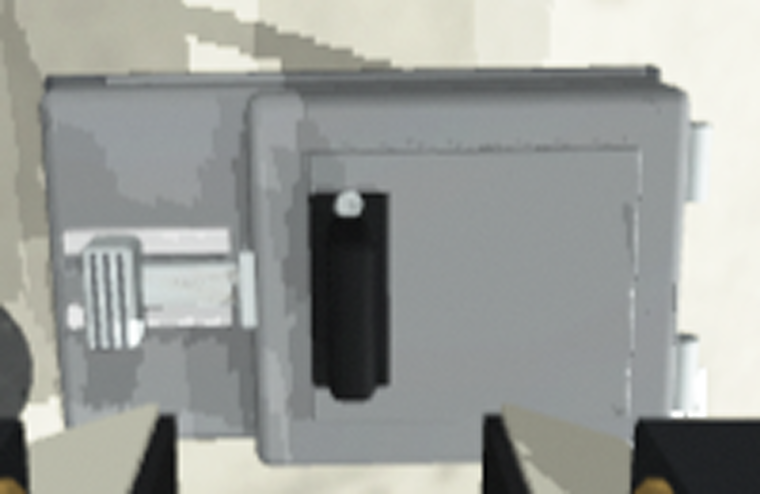

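Run:
```python
from h import *
x=fitw("wB1",[((252,98),(50,-45,40)),((265,462),(50,45,40)),((688,90),(147,-45,40)),((45,90),(0,-45,22)),((70,435),(0,45,22)),((350,402),(73,18,68)),((329,300),(68,0,68)),((376,300),(78,0,68))],P()["B"],(175,115),3.8,"B")
report(x); plan(tgt(x,73,0,47),Rcase(x,1))
```

```text
[ 0.5735 -0.0168  1.514 ]
[[1.6, 93.1], [-5.6, -102.9], [-6.0, 93.1], [5.0, 88.9], [-9.3, -96.7], [0.8, -49.0], [0.3, 0.4], [0.6, 0.1]]
t 8.2 p [ 0.5684 -0.098   0.1849] F [ 0.2  0.3 -0.5] w 0.0414 q [ 35.  30. -15.  98. -22.  64. 119.]
 case u 68.5 y 0.5 n 159.5 | Fu -0.0 Fy -0.2 Fn -0.6
 tool z tilt deg 28.8
dist mm 112.6 turn 1.1 rows 6
{"xyz":[-0.00,0.03,0.75],"angular":[0.00,0.00,-0.02]},{"xyz":[-0.00,0.03,0.75],"angular":[0.00,0.00,-0.02]},{"xyz":[-0.00,0.03,0.75],"angular":[0.00,0.00,-0.02]},{"xyz":[-0.00,0.03,0.75],"angular":[0.00,0.00,-0.02]},{"xyz":[-0.00,0.03,0.75],"angular":[0.00,0.00,-0.02]},{"xyz":[-0.00,0.03,0.75],"angular":[0.00,0.00,-0.02]},
```

View pics/wB1_fit.png

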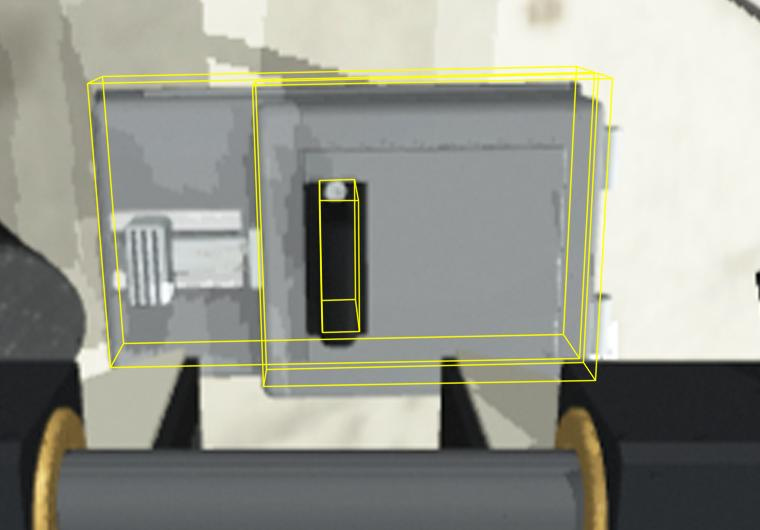

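Run:
```python
from h import *
x=fitw("wB1",[((252,98),(50,45,40)),((265,462),(50,-45,40)),((688,90),(147,45,40)),((45,90),(0,45,22)),((70,435),(0,-45,22)),((350,402),(73,-18,68)),((329,300),(68,0,68)),((376,300),(78,0,68))],P()["B"],(175,115),3.8,"B")
report(x); plan(tgt(x,73,0,47),Rcase(x,1))
```

```text
[ 0.5781 -0.0163  1.4945]
[[-0.3, -2.8], [-1.8, 1.1], [0.5, -1.1], [-0.7, -2.5], [-1.5, 1.1], [1.9, -0.6], [1.2, 4.8], [1.4, 4.8]]
t 8.2 p [ 0.5684 -0.098   0.1849] F [ 0.2  0.3 -0.5] w 0.0414 q [ 35.  30. -15.  98. -22.  64. 119.]
 case u 67.8 y 3.5 n 159.9 | Fu -0.0 Fy -0.2 Fn -0.6
 tool z tilt deg 28.8
dist mm 113.1 turn 0.4 rows 6
{"xyz":[-0.03,0.03,0.75],"angular":[0.00,-0.01,-0.00]},{"xyz":[-0.03,0.03,0.75],"angular":[0.00,-0.01,-0.00]},{"xyz":[-0.03,0.03,0.75],"angular":[0.00,-0.01,-0.00]},{"xyz":[-0.03,0.03,0.75],"angular":[0.00,-0.01,-0.00]},{"xyz":[-0.02,0.03,0.75],"angular":[0.00,-0.01,-0.00]},{"xyz":[-0.02,0.03,0.75],"angular":[0.00,-0.01,-0.00]},
```

View pics/wB1_fit.png

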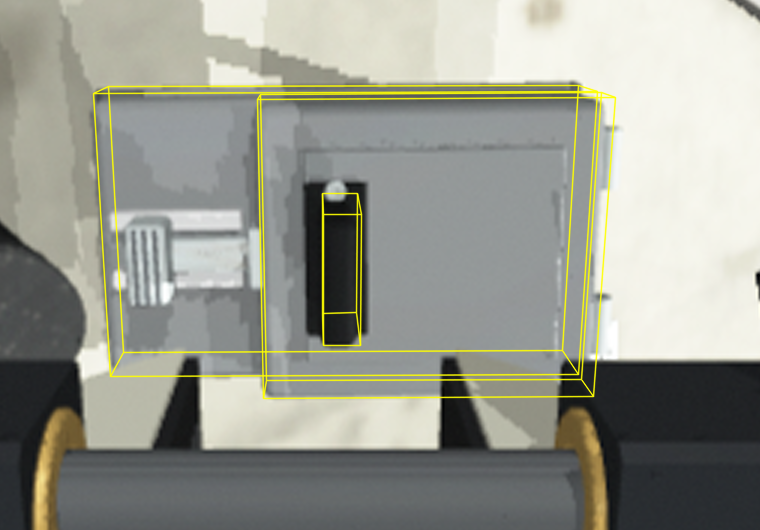

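```bash
python3 -m crank '[{"xyz":[-0.03,0.03,0.75],"angular":[0,0,0]},{"xyz":[-0.03,0.03,0.75],"angular":[0,0,0]},{"xyz":[-0.03,0.03,0.75],"angular":[0,0,0]},{"xyz":[-0.03,0.03,0.75],"angular":[0,0,0]},{"xyz":[-0.02,0.03,0.75],"angular":[0,0,0]},{"xyz":[-0.02,0.0,0.6],"angular":[0,0,0]},{"xyz":[0,0,0],"angular":[0,0,0]}]'
python3 - <<'E'
from h import *
B=P()["B"]; report(B); plan(tgt(B,72,0,46),Rcase(B,1))
E
```

```text
clock: 9.07
position: [0.5756, -0.0287, 0.0879]
orientation: [151.1, -0.2, 176.5]
contact_force: [-1.0, -6.3, 4.0]
width: 0.0414
t 9.07 p [ 0.5756 -0.0287  0.0879] F [-1.  -6.3  4. ] w 0.0414 q [ 30.  36. -17. 103. -24.  51. 119.]
 case u 82.4 y 1.5 n 41.4 | Fu -3.7 Fy 0.5 Fn 6.6
 tool z tilt deg 28.9
dist mm 11.5 turn 0.9 rows 1
{"xyz":[-0.05,-0.42,-0.19],"angular":[0.03,-0.06,0.07]},
```

```bash
python3 -m crank '[{"xyz":[-0.04,0,-0.19],"angular":[0,0,0]},{"xyz":[0,-0.42,0],"angular":[0,0,0]},{"xyz":[0,0,0],"angular":[0,0,0]}]'
python3 - <<'E'
from h import *
B=P()["B"]; report(B); plan(tgt(B,72,0,46),Rcase(B,1)); wpic("wB2",B)
E
```

```text
clock: 9.45
position: [0.5758, -0.0395, 0.0867]
orientation: [151.0, -0.2, 176.6]
contact_force: [-0.1, 0.8, -0.6]
width: 0.0415
t 9.45 p [ 0.5758 -0.0395  0.0867] F [-0.1  0.8 -0.6] w 0.0415 q [ 31.  37. -17. 103. -24.  52. 120.]
 case u 72.5 y 0.5 n 45.6 | Fu 0.4 Fy 0.2 Fn -0.9
 tool z tilt deg 29.0
dist mm 0.8 turn 1.0 rows 1
{"xyz":[-0.02,-0.02,-0.02],"angular":[0.03,-0.06,0.07]},
```

View pics/wB2.png

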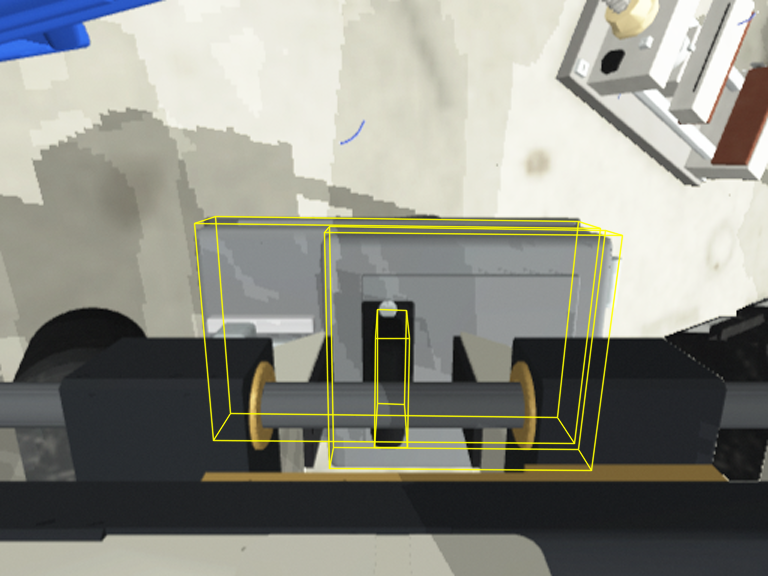

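The grip at about (390,390) sits between the fingers. The jar on the left is under the gripper body but clear of it. Close, then tug.

```bash
python3 -m crank '[{"xyz":[0,0,0],"angular":[0,0,0]},{"xyz":[0,0,0],"angular":[0,0,0]},{"xyz":[0,0,0],"angular":[0,0,0]}]' 0
python3 -c "
from h import *
report(P()['B'])"
python3 -m crank '[{"xyz":[0,0,-0.08],"angular":[0,0,0]},{"xyz":[0,0,-0.08],"angular":[0,0,0]}]'
python3 -c "
from h import *
report(P()['B'])"
python3 -m crank '[{"xyz":[0,0,-0.08],"angular":[0,0,0]},{"xyz":[0,0,-0.12],"angular":[0,0,0]}]'
python3 -c "
from h import *
report(P()['B'])"
```

```text
clock: 9.88
position: [0.5759, -0.0381, 0.0872]
orientation: [151.0, -0.2, 176.6]
contact_force: [-0.3, 0.7, -0.0]
width: 0.016
t 9.88 p [ 0.5759 -0.0381  0.0872] F [-0.3  0.7 -0. ] w 0.016 q [ 31.  37. -17. 103. -24.  52. 120.]
 case u 73.9 y 0.5 n 45.3 | Fu 0.6 Fy 0.3 Fn -0.4
 tool z tilt deg 29.0
clock: 10.12
position: [0.5755, -0.0409, 0.0872]
orientation: [151.1, -0.2, 176.5]
contact_force: [8.2, 7.7, -19.5]
width: 0.0094
t 10.12 p [ 0.5755 -0.0409  0.0872] F [  8.2   7.7 -19.5] w 0.0094 q [ 31.  37. -17. 103. -23.  52. 120.]
 case u 71.4 y 0.7 n 46.7 | Fu -2.1 Fy -7.6 Fn -21.1
 tool z tilt deg 28.9
clock: 10.38
position: [0.5755, -0.0409, 0.0874]
orientation: [151.1, -0.2, 176.6]
contact_force: [10.5, 6.9, -26.4]
width: 0.0098
t 10.38 p [ 0.5755 -0.0409  0.0874] F [ 10.5   6.9 -26.4] w 0.0098 q [ 31.  37. -17. 103. -23.  52. 120.]
 case u 71.5 y 0.7 n 46.8 | Fu -6.0 Fy -10.0 Fn -26.8
 tool z tilt deg 28.9
```

B did not move at 27 N, so it is caught. A had crept a little at 11 N. I'll compare A in the side view against the start picture before moving on.

Run:
```python
from h import *
cal=pickle.load(open("cal.pkl","rb")); d=vision.snapshot("side")
a=cal["side"]["frame"][225:355,190:340,::-1]; b=d["frame"][225:355,190:340,::-1]
im=np.hstack([cv2.resize(x,None,fx=2.6,fy=2.6,interpolation=cv2.INTER_CUBIC) for x in(b,cv2.absdiff(a,b)*3)])
cv2.imwrite("pics/diffA.png",im)
```

```text
(no output)
```

View pics/diffA.png

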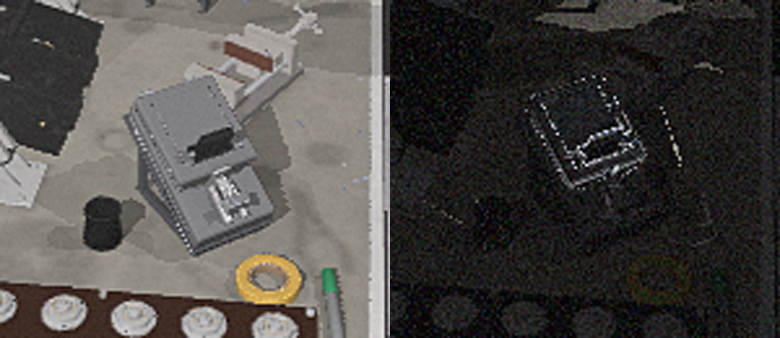

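The lid and grip of A differ from the start picture, while its ledge does not. I'll measure how far it shifted.

Run:
```python
from h import *
cal=pickle.load(open("cal.pkl","rb")); d=vision.snapshot("side"); K,E=d["mtx"],d["extrinsics"]
a=cv2.cvtColor(cal["side"]["frame"],6).astype(np.float32); b=cv2.cvtColor(d["frame"],6).astype(np.float32)
A=P()["A"]
def shift(x0,x1,y0,y1):
    w=np.eye(2,3,dtype=np.float32); cc,w=cv2.findTransformECC(a[y0:y1,x0:x1],b[y0:y1,x0:x1],w,cv2.MOTION_TRANSLATION); return w[:,2].round(2),round(cc,3)
g=proj(tgt(A,73,0,56),K,E)[0]; f=proj(tgt(A,50,0,40),K,E)[0]; l=proj(tgt(A,15,0,30),K,E)[0]; print(g,f,l)
for n,p,(w,h) in(("grip",g,(11,9)),("front",f,(18,6)),("ledge",l,(12,8))):
    p=p.astype(int); print(n,shift(p[0]-w,p[0]+w,p[1]-h,p[1]+h))
# predicted shift of grip per 0.05 rad
h=case_pt(150,0,26)
for th in(.01,.05,.1):
    for u,n in((73,56),(50,40)):
        du,dn=u-150,n-26; c,s=np.cos(th),np.sin(th); q=case_pt(150+du*c+dn*s,0,26+dn*c-du*s)
        print(th,(proj(to_world(q,A),K,E)[0]-proj(tgt(A,u,0,n),K,E)[0]).round(2))
```

```text
[272.97678936 280.69898092] [275.43237992 291.52607762] [280.95784259 305.51371595]
grip (array([ 0.23, -1.14], dtype=float32), 0.972)
front (array([-0.13, -0.58], dtype=float32), 0.961)
ledge (array([0.03, 0.03], dtype=float32), 0.997)
0.01 [ 0.03 -0.25]
0.01 [ 0.09 -0.23]
0.05 [ 0.16 -1.26]
0.05 [ 0.45 -1.18]
0.1 [ 0.27 -2.57]
0.1 [ 0.85 -2.44]
```

A's lid stands at about 0.045 rad: the grip moved by -1.14 px and the ledge not at all. A is the loose one after all, and my first force reading misled me. I release B and go back to A.

```bash
python3 -m crank '[{"xyz":[0,0,0.1],"angular":[0,0,0]},{"xyz":[0,0,0],"angular":[0,0,0]},{"xyz":[0,0,-0.9],"angular":[0,0,0]},{"xyz":[0,0,-1],"angular":[0,0,0]},{"xyz":[0,0,-1],"angular":[0,0,0]},{"xyz":[0,0,-1],"angular":[0,0,0]}]' 0.45
python3 - <<'E'
from h import *
report(P()['B']); A=P()["A"]
plan(tgt(A,73,0,150)+[0,0,.02],Rcase(A,-1),mm=23,deg=9)
E
```

```text
clock: 11.22
position: [0.5716, -0.0839, 0.1742]
orientation: [150.8, -0.5, 176.8]
contact_force: [0.6, -0.4, 1.0]
width: 0.041
t 11.22 p [ 0.5716 -0.0839  0.1742] F [ 0.6 -0.4  1. ] w 0.041 q [ 34.  31. -15.  98. -22.  63. 119.]
 case u 75.2 y 1.3 n 143.7 | Fu 0.1 Fy -0.6 Fn 1.0
 tool z tilt deg 29.2
dist mm 562.7 turn 71.7 rows 25
{"xyz":[0.23,0.78,0.39],"angular":[0.22,-0.00,-0.18]},{"xyz":[0.21,0.80,0.36],"angular":[0.22,-0.00,-0.18]},{"xyz":[0.18,0.82,0.33],"angular":[0.22,-0.00,-0.18]},{"xyz":[0.16,0.83,0.30],"angular":[0.22,-0.00,-0.18]},{"xyz":[0.13,0.85,0.27],"angular":[0.22,-0.00,-0.18]},{"xyz":[0.10,0.86,0.23],"angular":[0.22,-0.00,-0.18]},{"xyz":[0.07,0.87,0.20],"angular":[0.22,-0.00,-0.18]},{"xyz":[0.05,0.88,0.17],"angular":[0.22,-0.00,-0.18]},
{"xyz":[0.02,0.89,0.13],"angular":[0.22,-0.00,-0.18]},{"xyz":[-0.01,0.90,0.10],"angular":[0.22,-0.00,-0.18]},{"xyz":[-0.04,0.90,0.06],"angular":[0.22,-0.00,-0.18]},{"xyz":[-0.07,0.90,0.03],"angular":[0.22,-0.00,-0.18]},{"xyz":[-0.10,0.90,-0.01],"angular":[0.22,-0.00,-0.18]},{"xyz":[-0.13,0.89,-0.04],"angular":[0.22,-0.00,-0.18]},{"xyz":[-0.15,0.88,-0.07],"angular":[0.22,-0.00,-0.18]},{"xyz":[-0.18,0.88,-0.11],"angular":[0.22,-0.00,-0.18]},
{"xyz":[-0.21,0.86,-0.14],"angular":[0.22,-0.00,-0.18]},{"xyz":[-0.24,0.85,-0.17],"angular":[0.22,-0.00,-0.18]},{"xyz":[-0.26,0.84,-0.21],"angular":[0.22,-0.00,-0.18]},{"xyz":[-0.29,0.82,-0.24],"angular":[0.22,-0.00,-0.18]},{"xyz":[-0.32,0.80,-0.27],"angular":[0.22,-0.00,-0.18]},{"xyz":[-0.34,0.78,-0.30],"angular":[0.22,-0.00,-0.18]},{"xyz":[-0.37,0.75,-0.33],"angular":[0.22,-0.00,-0.18]},{"xyz":[-0.39,0.73,-0.36],"angular":[0.22,-0.00,-0.18]},
{"xyz":[-0.41,0.70,-0.39],"angular":[0.22,-0.00,-0.18]},
```

```bash
python3 -m crank '[{"xyz":[0.2,0.78,0],"angular":[0.22,0,-0.18]},{"xyz":[0.2,0.80,0.1],"angular":[0.22,0,-0.18]},{"xyz":[0.18,0.82,0.1],"angular":[0.22,0,-0.18]},{"xyz":[0.16,0.83,0.2],"angular":[0.22,0,-0.18]},{"xyz":[0.13,0.85,0.2],"angular":[0.22,0,-0.18]},{"xyz":[0.10,0.86,0.2],"angular":[0.22,0,-0.18]},{"xyz":[0.07,0.87,0.20],"angular":[0.22,0,-0.18]},{"xyz":[0.05,0.88,0.17],"angular":[0.22,0,-0.18]}]'
python3 -m crank '[{"xyz":[0.02,0.89,0.13],"angular":[0.22,0,-0.18]},{"xyz":[-0.01,0.90,0.10],"angular":[0.22,0,-0.18]},{"xyz":[-0.04,0.90,0.06],"angular":[0.22,0,-0.18]},{"xyz":[-0.07,0.90,0.03],"angular":[0.22,0,-0.18]},{"xyz":[-0.10,0.90,-0.01],"angular":[0.22,0,-0.18]},{"xyz":[-0.13,0.89,-0.04],"angular":[0.22,0,-0.18]},{"xyz":[-0.15,0.88,-0.07],"angular":[0.22,0,-0.18]},{"xyz":[-0.18,0.88,-0.11],"angular":[0.22,0,-0.18]}]'
python3 - <<'E'
from h import *
A=P()["A"]; report(A)
plan(tgt(A,73,0,150),Rcase(A,-1),mm=23,deg=9)
E
```

```text
clock: 12.22
position: [0.537, 0.0794, 0.215]
orientation: [169.7, 5.1, -169.8]
contact_force: [0.6, 0.2, 0.7]
width: 0.0412
clock: 13.22
position: [0.4986, 0.262, 0.2279]
orientation: [-170.5, 5.7, -155.1]
contact_force: [-0.7, 0.4, 0.5]
width: 0.0413
t 13.22 p [0.4986 0.262  0.2279] F [-0.7  0.4  0.5] w 0.0413 q [-18.  17. -23. 106.  21.  57.  63.]
 case u 256.8 y -101.2 n 105.7 | Fu -0.4 Fy -0.2 Fn 0.7
 tool z tilt deg 10.7
dist mm 214.4 turn 24.9 rows 10
{"xyz":[-0.17,0.84,0.08],"angular":[0.18,0.00,-0.17]},{"xyz":[-0.19,0.83,0.05],"angular":[0.18,0.00,-0.17]},{"xyz":[-0.22,0.83,0.02],"angular":[0.18,0.00,-0.17]},{"xyz":[-0.24,0.82,-0.00],"angular":[0.18,0.00,-0.17]},{"xyz":[-0.27,0.81,-0.03],"angular":[0.18,0.00,-0.17]},{"xyz":[-0.29,0.81,-0.05],"angular":[0.18,0.00,-0.17]},{"xyz":[-0.31,0.79,-0.08],"angular":[0.18,0.00,-0.17]},{"xyz":[-0.34,0.78,-0.10],"angular":[0.18,0.00,-0.17]},
{"xyz":[-0.36,0.77,-0.13],"angular":[0.18,0.00,-0.17]},{"xyz":[-0.38,0.75,-0.15],"angular":[0.18,0.00,-0.17]},
```

```bash
python3 -m crank '[{"xyz":[-0.17,0.84,0.08],"angular":[0.18,0,-0.17]},{"xyz":[-0.19,0.83,0.05],"angular":[0.18,0,-0.17]},{"xyz":[-0.22,0.83,0.02],"angular":[0.18,0,-0.17]},{"xyz":[-0.24,0.82,0],"angular":[0.18,0,-0.17]},{"xyz":[-0.27,0.81,-0.03],"angular":[0.18,0,-0.17]},{"xyz":[-0.29,0.81,-0.05],"angular":[0.18,0,-0.17]},{"xyz":[-0.31,0.79,-0.08],"angular":[0.18,0,-0.17]},{"xyz":[-0.34,0.78,-0.10],"angular":[0.18,0,-0.17]}]'
python3 - <<'E'
from h import *
A=P()["A"]; report(A)
plan(tgt(A,73,0,110),Rcase(A,-1),mm=23,deg=9)
E
```

```text
clock: 14.22
position: [0.4625, 0.4303, 0.1952]
orientation: [-154.7, 1.8, -142.0]
contact_force: [-0.8, -0.5, -0.0]
width: 0.041
t 14.22 p [0.4625 0.4303 0.1952] F [-0.8 -0.5 -0. ] w 0.041 q [-42.  33. -24.  92.  38.  73.  47.]
 case u 108.7 y -18.2 n 149.3 | Fu -0.1 Fy -0.9 Fn 0.1
 tool z tilt deg 25.4
dist mm 56.1 turn 4.7 rows 3
{"xyz":[-0.21,0.46,0.55],"angular":[0.11,0.01,-0.11]},{"xyz":[-0.22,0.47,0.54],"angular":[0.11,0.01,-0.11]},{"xyz":[-0.23,0.47,0.53],"angular":[0.11,0.01,-0.11]},
```

```bash
python3 -m crank '[{"xyz":[-0.21,0.46,0.55],"angular":[0.08,0.01,-0.11]},{"xyz":[-0.22,0.47,0.54],"angular":[0.08,0.01,-0.11]},{"xyz":[-0.23,0.47,0.50],"angular":[0.06,0.01,-0.11]},{"xyz":[0,0,0],"angular":[0,0,0]}]'
cat >> h.py <<'E'
def lidpt(th,du,dn): return 150+du*np.cos(th)+dn*np.sin(th),26-du*np.sin(th)+dn*np.cos(th)
def lidtgt(pose,th,du=-77,dn=20):
    u,n=lidpt(th,du,dn); return tgt(pose,u,0,n)
E
python3 - <<'E'
from h import *
A=P()["A"]; report(A); wpic("wA3",A)
plan(lidtgt(A,.045),Rcase(A,-1,.5-.045),mm=20)
E
```

```text
clock: 14.72
position: [0.4672, 0.4525, 0.1405]
orientation: [-152.3, -0.1, -139.0]
contact_force: [0.0, -0.6, 0.2]
width: 0.0413
t 14.72 p [0.4672 0.4525 0.1405] F [ 0.  -0.6  0.2] w 0.0413 q [-45.  39. -23.  89.  42.  72.  46.]
 case u 70.5 y -0.2 n 107.9 | Fu 0.5 Fy -0.3 Fn -0.1
 tool z tilt deg 27.7
dist mm 59.2 turn 1.7 rows 3
{"xyz":[0.00,-0.05,0.79],"angular":[-0.05,-0.00,0.00]},{"xyz":[0.00,-0.06,0.79],"angular":[-0.05,-0.00,0.00]},{"xyz":[0.00,-0.06,0.79],"angular":[-0.05,-0.00,0.00]},
```

View pics/wA3.png

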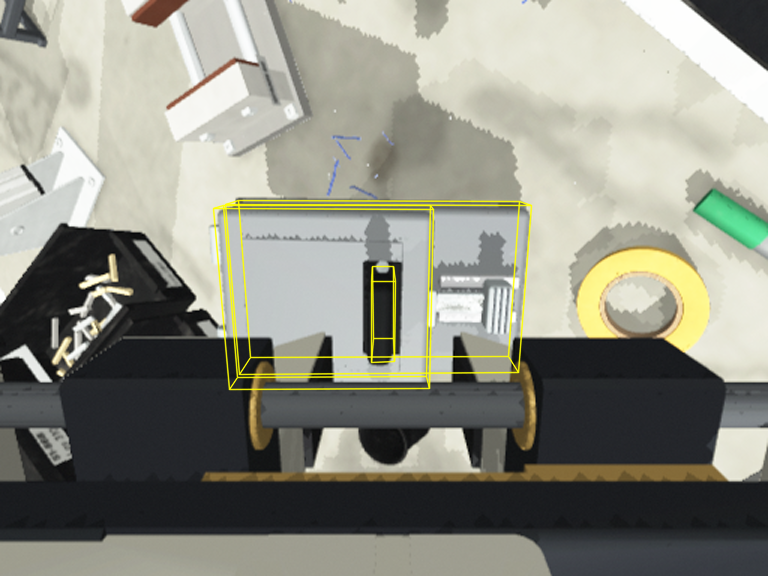

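```bash
python3 -m crank '[{"xyz":[0,-0.05,0.8],"angular":[-0.05,0,0]},{"xyz":[0,-0.05,0.8],"angular":[-0.05,0,0]},{"xyz":[0,-0.05,0.6],"angular":[-0.05,0,0]},{"xyz":[0,0,0],"angular":[0,0,0]}]'
python3 - <<'E'
from h import *
A=P()["A"]; report(A)
plan(lidtgt(A,.045),Rcase(A,-1,.5-.045),mm=20)
E
```

```text
clock: 15.28
position: [0.4903, 0.4264, 0.0929]
orientation: [-153.8, 0.0, -139.4]
contact_force: [-0.9, -0.4, -0.3]
width: 0.0413
t 15.28 p [0.4903 0.4264 0.0929] F [-0.9 -0.4 -0.3] w 0.0413 q [-42.  41. -22.  92.  43.  66.  46.]
 case u 78.3 y 0.2 n 49.4 | Fu -0.4 Fy -1.0 Fn -0.1
 tool z tilt deg 26.2
dist mm 4.3 turn 0.3 rows 1
{"xyz":[0.01,0.17,0.01],"angular":[-0.02,-0.01,-0.03]},
```

```bash
python3 -m crank '[{"xyz":[0,0.15,0.02],"angular":[0,0,0]},{"xyz":[0,0,0],"angular":[0,0,0]},{"xyz":[0,0,0],"angular":[0,0,0]},{"xyz":[0,0,0],"angular":[0,0,0]},{"xyz":[0,0,0],"angular":[0,0,0]}]' 0
python3 - <<'E'
from h import *
A=P()["A"]; report(A)
for th in (.1,.17,.25): plan(lidtgt(A,th),Rcase(A,-1,.5-th),mm=6,deg=8)
E
```

```text
clock: 15.9
position: [0.4885, 0.4298, 0.0924]
orientation: [-153.8, 0.2, -139.4]
contact_force: [-0.2, -0.9, -1.9]
width: 0.0096
t 15.9 p [0.4885 0.4298 0.0924] F [-0.2 -0.9 -1.9] w 0.0096 q [-42.  42. -22.  92.  43.  66.  46.]
 case u 74.7 y 1.1 n 50.8 | Fu -0.4 Fy -0.7 Fn -1.9
 tool z tilt deg 26.2
dist mm 3.1 turn 3.3 rows 1
{"xyz":[0.04,-0.02,-0.11],"angular":[-0.33,0.00,-0.04]},
dist mm 8.5 turn 7.3 rows 2
{"xyz":[0.02,-0.05,-0.16],"angular":[-0.37,0.00,-0.02]},{"xyz":[0.02,-0.04,-0.16],"angular":[-0.37,0.00,-0.02]},
dist mm 14.8 turn 11.9 rows 3
{"xyz":[0.01,-0.07,-0.18],"angular":[-0.40,0.00,-0.01]},{"xyz":[0.01,-0.05,-0.19],"angular":[-0.40,0.00,-0.01]},{"xyz":[0.01,-0.04,-0.19],"angular":[-0.40,0.00,-0.01]},
```

```bash
python3 -m crank '[{"xyz":[0.01,-0.05,-0.18],"angular":[-0.3,0,0]},{"xyz":[0.01,-0.04,-0.18],"angular":[-0.3,0,0]}]'
python3 - <<'E'
from h import *
A=P()["A"]; report(A)
plan(lidtgt(A,.25,-77,20),Rcase(A,-1,.5-.25),mm=4,deg=3)
E
```

```text
clock: 16.15
position: [0.4877, 0.4306, 0.1009]
orientation: [-159.8, 0.2, -139.4]
contact_force: [1.6, -1.1, -4.0]
width: 0.0095
t 16.15 p [0.4877 0.4306 0.1009] F [ 1.6 -1.1 -4. ] w 0.0095 q [-38.  40. -24.  93.  39.  63.  51.]
 case u 77.8 y 1.0 n 58.8 | Fu -0.3 Fy 0.5 Fn -4.4
 tool z tilt deg 20.2
dist mm 6.3 turn 5.9 rows 2
{"xyz":[0.02,-0.03,-0.12],"angular":[-0.29,0.01,-0.02]},{"xyz":[0.02,-0.03,-0.12],"angular":[-0.29,0.01,-0.02]},
```

It gives at about 4 N and the tool tilt has followed. I raise it to about 0.27 rad.

```bash
python3 -m crank '[{"xyz":[0.01,-0.04,-0.16],"angular":[-0.33,0,0]},{"xyz":[0.01,-0.04,-0.16],"angular":[-0.33,0,0]},{"xyz":[0,0,0],"angular":[0,0,0]},{"xyz":[0,0,0],"angular":[0,0,0]}]'
python3 - <<'E'
from h import *
A=P()["A"]; report(A); wpic("wA4",A)
cal=pickle.load(open("cal.pkl","rb")); d=vision.snapshot("side")
cv2.imwrite("pics/sideA4.png",cv2.resize(d["frame"][200:355,190:390,::-1],None,fx=3.8,fy=3.8,interpolation=cv2.INTER_CUBIC))
E
```

```text
clock: 16.65
position: [0.4877, 0.4308, 0.1103]
orientation: [-166.6, 0.3, -139.5]
contact_force: [-0.4, -0.2, -1.2]
width: 0.0099
t 16.65 p [0.4877 0.4308 0.1103] F [-0.4 -0.2 -1.2] w 0.0099 q [-32.  38. -27.  93.  35.  60.  56.]
 case u 82.2 y 1.1 n 67.1 | Fu -0.7 Fy -0.4 Fn -1.0
 tool z tilt deg 13.4
```

View pics/sideA4.png

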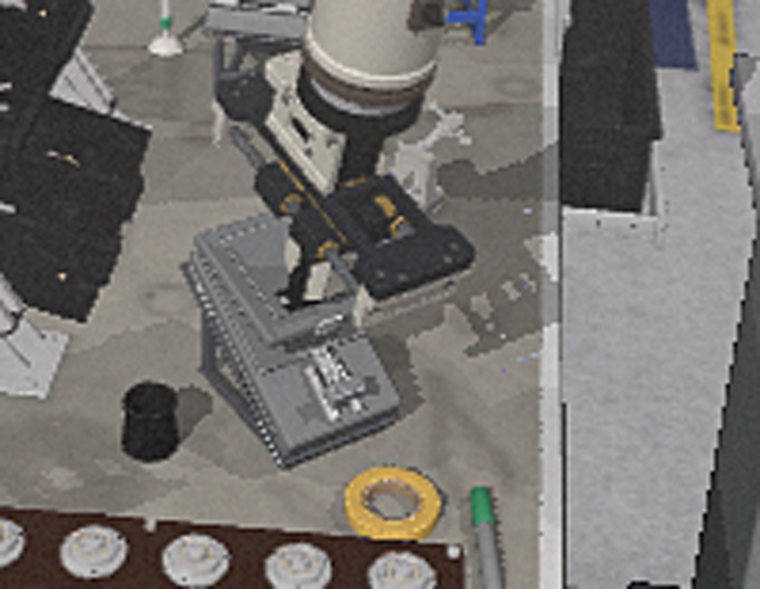

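View pics/wA4.png

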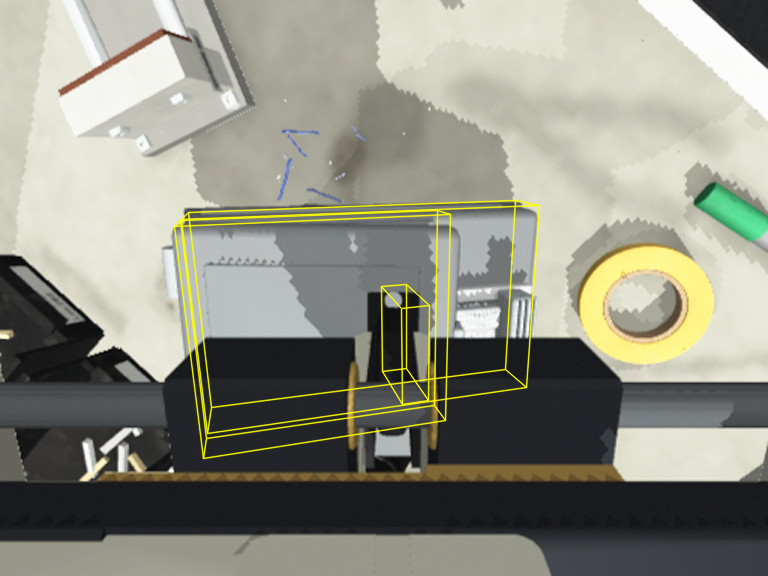

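The lid is up: in the side view a gap shows at its front edge (330,330), and the TCP arc gives about 0.27 rad, or 27 mm at the front. Now I press it shut along the reverse arc.

Run:
```python
from h import *
A=P()["A"]
plan(lidtgt(A,.0,-77,20.5),Rcase(A,-1,.5),mm=4,deg=3)
```

```text
dist mm 22.5 turn 15.3 rows 6
{"xyz":[0.01,0.02,0.15],"angular":[0.25,0.00,-0.01]},{"xyz":[0.01,0.03,0.15],"angular":[0.25,0.00,-0.01]},{"xyz":[0.01,0.04,0.15],"angular":[0.25,0.00,-0.01]},{"xyz":[0.01,0.04,0.14],"angular":[0.25,0.00,-0.01]},{"xyz":[0.01,0.05,0.14],"angular":[0.25,0.00,-0.01]},{"xyz":[0.01,0.05,0.14],"angular":[0.25,0.00,-0.01]},
```

```bash
python3 -m crank '[{"xyz":[0.01,0,0.15],"angular":[0.25,0,0]},{"xyz":[0.01,0.02,0.16],"angular":[0.25,0,0]},{"xyz":[0.01,0.04,0.16],"angular":[0.25,0,0]},{"xyz":[0.01,0.05,0.16],"angular":[0.25,0,0]},{"xyz":[0.01,0.06,0.15],"angular":[0.25,0,0]}]'
python3 - <<'E'
from h import *
A=P()["A"]; report(A)
plan(lidtgt(A,.0,-77,20.5),Rcase(A,-1,.5),mm=4,deg=3)
E
```

```text
clock: 17.38
position: [0.4886, 0.4298, 0.0914]
orientation: [-153.5, 0.5, -139.4]
contact_force: [0.2, -2.0, 2.6]
width: 0.0098
t 17.38 p [0.4886 0.4298 0.0914] F [ 0.2 -2.   2.6] w 0.0098 q [-43.  42. -21.  92.  44.  66.  45.]
 case u 74.3 y 1.1 n 49.9 | Fu 2.7 Fy -1.1 Fn 1.5
 tool z tilt deg 26.5
dist mm 3.8 turn 2.2 rows 1
{"xyz":[0.05,0.05,0.14],"angular":[0.21,0.03,-0.04]},
```

```bash
python3 -m crank '[{"xyz":[0.02,0.04,0.13],"angular":[0.2,0,0]},{"xyz":[0,0,0.1],"angular":[0.03,0,0]},{"xyz":[0,0,0.1],"angular":[0,0,0]}]'
python3 - <<'E'
from h import *
A=P()["A"]; report(A)
E
python3 -m crank '[{"xyz":[0,0,0.15],"angular":[0,0,0]},{"xyz":[0,0,0.2],"angular":[0,0,0]}]'
python3 - <<'E'
from h import *
A=P()["A"]; report(A)
E
```

```text
clock: 17.75
position: [0.4892, 0.4294, 0.0887]
orientation: [-150.7, 0.6, -139.3]
contact_force: [-6.1, -2.2, 17.2]
width: 0.0098
t 17.75 p [0.4892 0.4294 0.0887] F [-6.1 -2.2 17.2] w 0.0098 q [-45.  43. -20.  92.  45.  67.  43.]
 case u 73.6 y 1.3 n 47.1 | Fu 6.2 Fy -6.1 Fn 16.2
 tool z tilt deg 29.3
clock: 18.0
position: [0.4894, 0.4294, 0.0883]
orientation: [-150.5, 0.7, -139.3]
contact_force: [-14.0, -2.4, 32.4]
width: 0.01
t 18.0 p [0.4894 0.4294 0.0883] F [-14.   -2.4  32.4] w 0.01 q [-45.  43. -20.  92.  46.  67.  43.]
 case u 73.6 y 1.5 n 46.8 | Fu 9.1 Fy -12.1 Fn 32.0
 tool z tilt deg 29.5
```

```bash
python3 -m crank '[{"xyz":[0,0,0],"angular":[0,0,0]},{"xyz":[0,0,0],"angular":[0,0,0]},{"xyz":[0,0,0],"angular":[0,0,0]},{"xyz":[0,0,-0.5],"angular":[0,0,0]},{"xyz":[0,0,-1],"angular":[0,0,0]},{"xyz":[0,0,-1],"angular":[0,0,0]}]' 0.4
python3 - <<'E'
from h import *
A=P()["A"]; report(A); wpic("wA5",A)
cal=pickle.load(open("cal.pkl","rb")); d=vision.snapshot("side"); K,E=d["mtx"],d["extrinsics"]
cv2.imwrite("pics/sideA5.png",cv2.resize(d["frame"][200:355,190:390,::-1],None,fx=3.8,fy=3.8,interpolation=cv2.INTER_CUBIC))
dd,E,s=pickle.load(open("pics/wA5.pkl","rb"))
cv2.imwrite("pics/wA5c.png",cv2.resize(dd["frame"][120:270,150:380,::-1],None,fx=3.4,fy=3.4,interpolation=cv2.INTER_CUBIC))
E
```

```text
clock: 18.75
position: [0.4658, 0.4529, 0.1409]
orientation: [-150.5, 0.4, -139.2]
contact_force: [-0.6, 1.0, 0.2]
width: 0.0366
t 18.75 p [0.4658 0.4529 0.1409] F [-0.6  1.   0.2] w 0.0366 q [-47.  40. -22.  90.  43.  73.  45.]
 case u 69.6 y -1.0 n 108.8 | Fu -0.9 Fy 0.2 Fn 0.7
 tool z tilt deg 29.5
```

View pics/sideA5.png

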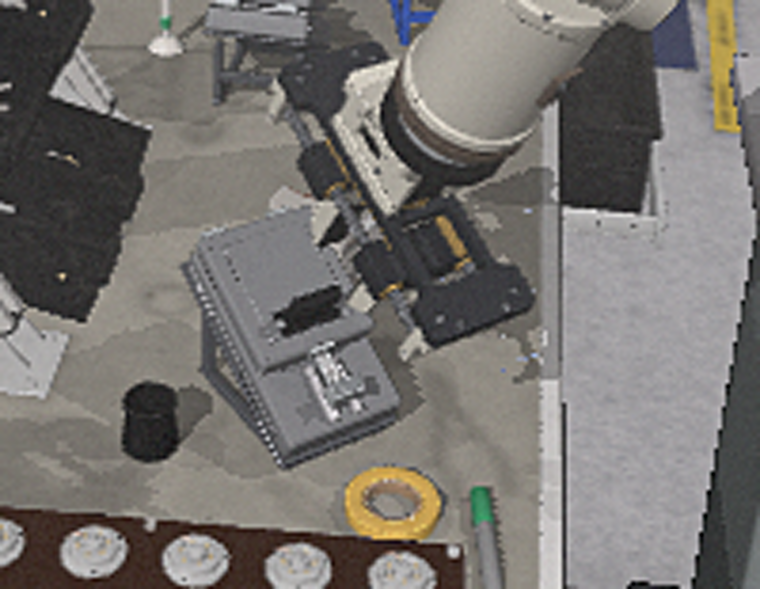

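View pics/wA5c.png

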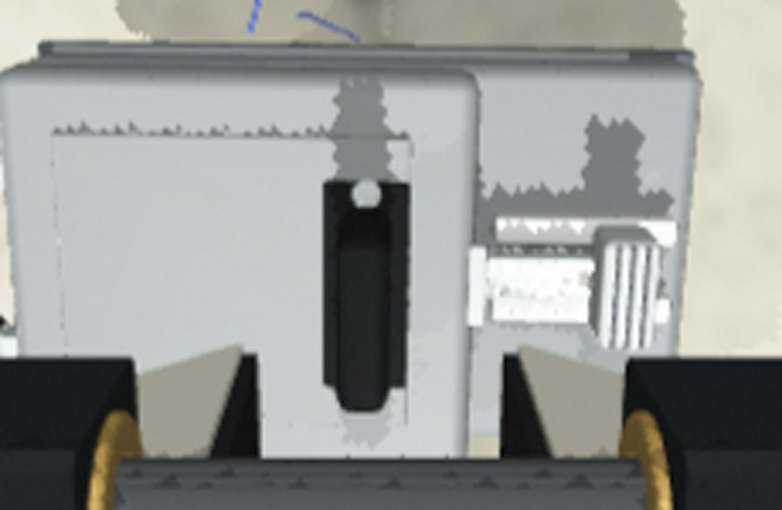

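Lid A looks shut again. I locate the thumb piece from its top edges, at crop (657,290) and (600,290).

Run:
```python
from h import *
A=P()["A"]; d,E,s=pickle.load(open("pics/wA5.pkl","rb"))
from scipy.optimize import fsolve
for px in((657,290),(600,290),(628,230),(628,347)):
    p=np.array([150,120])+np.array(px)/3.4
    print(fsolve(lambda v:proj(tgt(A,v[0],v[1],45),d["mtx"],E)[0]-p,[15,0]).round(1))
```

```text
[12.2  0.6]
[24.   0.6]
[ 18.9 -12.3]
[17.5 13.3]
```

Run:
```python
from h import *
A=P()["A"]; plan(tgt(A,-10,0.5,90),Rcase(A,1,.5,"y"),mm=23,deg=9)
```

```text
dist mm 81.4 turn 89.7 rows 10
{"xyz":[0.00,0.31,0.08],"angular":[-0.00,0.01,0.90]},{"xyz":[0.05,0.31,0.08],"angular":[-0.00,0.01,0.90]},{"xyz":[0.10,0.30,0.08],"angular":[-0.00,0.01,0.90]},{"xyz":[0.15,0.28,0.08],"angular":[-0.00,0.01,0.90]},{"xyz":[0.19,0.25,0.08],"angular":[-0.00,0.01,0.90]},{"xyz":[0.22,0.22,0.08],"angular":[-0.00,0.01,0.90]},{"xyz":[0.26,0.18,0.09],"angular":[-0.00,0.01,0.90]},{"xyz":[0.28,0.14,0.09],"angular":[-0.00,0.01,0.90]},
{"xyz":[0.30,0.10,0.09],"angular":[-0.00,0.01,0.90]},{"xyz":[0.31,0.05,0.09],"angular":[-0.00,0.01,0.90]},
```

```bash
python3 -m crank '[{"xyz":[0,0.31,0],"angular":[0,0,0.9]},{"xyz":[0.05,0.31,0],"angular":[0,0,0.9]},{"xyz":[0.1,0.3,0],"angular":[0,0,0.9]},{"xyz":[0.15,0.28,0],"angular":[0,0,0.9]},{"xyz":[0.19,0.25,0],"angular":[0,0,0.9]},{"xyz":[0.22,0.22,0.05],"angular":[0,0,0.9]},{"xyz":[0.26,0.18,0.1],"angular":[0,0,0.9]},{"xyz":[0.28,0.14,0.1],"angular":[0,0,0.9]}]' 0
python3 - <<'E'
from h import *
A=P()["A"]; report(A); plan(tgt(A,-10,0.5,75),Rcase(A,1,.5,"y"),mm=23,deg=9)
E
```

```text
clock: 19.85
position: [0.4337, 0.4913, 0.1002]
orientation: [-171.8, 28.5, 148.3]
contact_force: [-0.2, 0.5, 0.2]
width: 0.0005
t 19.85 p [0.4337 0.4913 0.1002] F [-0.2  0.5  0.2] w 0.0005 q [-60.  43.  -9.  88.  35.  68. -29.]
 case u 6.2 y -0.1 n 97.1 | Fu -0.4 Fy 0.2 Fn 0.4
 tool z tilt deg 29.5
dist mm 27.4 turn 15.3 rows 2
{"xyz":[0.32,0.10,0.44],"angular":[0.01,0.05,0.76]},{"xyz":[0.32,0.05,0.44],"angular":[0.01,0.05,0.76]},
```

```bash
python3 -m crank '[{"xyz":[0.32,0.1,0.44],"angular":[0,0.05,0.76]},{"xyz":[0.32,0.05,0.44],"angular":[0,0.05,0.76]},{"xyz":[0,0,0],"angular":[0,0,0]}]'
python3 - <<'E'
from h import *
A=P()["A"]; report(A); wpic("wA6",A); plan(tgt(A,-9,0.5,33),Rcase(A,1,.5,"y"),mm=15,deg=9)
E
```

```text
clock: 20.23
position: [0.4313, 0.4929, 0.0694]
orientation: [179.8, 28.6, 130.6]
contact_force: [0.6, -0.1, -0.4]
width: 0.0006
t 20.23 p [0.4313 0.4929 0.0694] F [ 0.6 -0.1 -0.4] w 0.0006 q [-62.  45.  -5.  88.  33.  65. -44.]
 case u -11.0 y -0.8 n 71.4 | Fu 0.2 Fy 0.4 Fn -0.6
 tool z tilt deg 28.6
dist mm 39.0 turn 0.3 rows 3
{"xyz":[-0.02,0.01,0.52],"angular":[0.00,-0.00,-0.01]},{"xyz":[-0.02,0.01,0.52],"angular":[0.00,-0.00,-0.01]},{"xyz":[-0.02,0.01,0.52],"angular":[0.00,-0.00,-0.01]},
```

View pics/wA6.png

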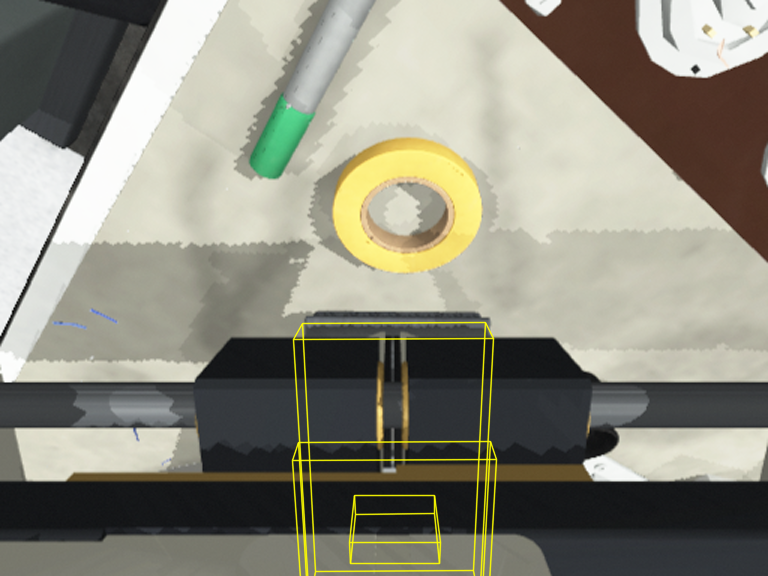

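```bash
python3 -m crank '[{"xyz":[0,0.02,0.5],"angular":[0,0,0]},{"xyz":[0,0.02,0.5],"angular":[0,0,0]},{"xyz":[0,0.02,0.45],"angular":[0,0,0]},{"xyz":[0,0,0],"angular":[0,0,0]}]'
python3 - <<'E'
from h import *
A=P()["A"]; report(A); plan(tgt(A,0,0.5,34),Rcase(A,1,.5,"y"),mm=5,deg=9)
E
```

```text
clock: 20.78
position: [0.4462, 0.4791, 0.0365]
orientation: [179.9, 28.7, 130.8]
contact_force: [0.2, 0.1, -0.2]
width: 0.0004
t 20.77 p [0.4462 0.4791 0.0365] F [ 0.2  0.1 -0.2] w 0.0004 q [-60.  47.  -5.  89.  34.  61. -45.]
 case u -9.1 y 1.4 n 32.9 | Fu -0.0 Fy 0.2 Fn -0.2
 tool z tilt deg 28.7
dist mm 9.2 turn 0.1 rows 2
{"xyz":[-0.18,-0.02,-0.02],"angular":[0.00,0.00,-0.00]},{"xyz":[-0.18,-0.02,-0.02],"angular":[0.00,0.00,-0.00]},
```

```bash
python3 -m crank '[{"xyz":[-0.18,-0.02,-0.02],"angular":[0,0,0]},{"xyz":[-0.18,-0.02,-0.02],"angular":[0,0,0]},{"xyz":[-0.15,0,0],"angular":[0,0,0]},{"xyz":[-0.1,0,0],"angular":[0,0,0]}]'
python3 -c "
from h import *
report(P()['A'])"
python3 -m crank '[{"xyz":[-0.12,0,0],"angular":[0,0,0]},{"xyz":[-0.12,0,0],"angular":[0,0,0]}]'
python3 -c "
from h import *
report(P()['A'])"
```

```text
clock: 21.28
position: [0.4536, 0.4695, 0.0456]
orientation: [179.9, 28.5, 130.9]
contact_force: [-0.9, 0.7, -2.0]
width: 0.0004
t 21.27 p [0.4536 0.4695 0.0456] F [-0.9  0.7 -2. ] w 0.0004 q [-60.  45.  -5.  90.  34.  61. -44.]
 case u 5.9 y 0.7 n 35.1 | Fu -1.9 Fy -0.3 Fn -1.2
 tool z tilt deg 28.5
clock: 21.52
position: [0.4566, 0.4659, 0.0484]
orientation: [179.9, 28.5, 130.9]
contact_force: [-0.8, 0.2, -2.4]
width: -0.0003
t 21.52 p [0.4566 0.4659 0.0484] F [-0.8  0.2 -2.4] w -0.0003 q [-59.  45.  -5.  90.  34.  61. -43.]
 case u 11.4 y 0.6 n 35.3 | Fu -1.7 Fy -0.5 Fn -1.8
 tool z tilt deg 28.5
```

```bash
python3 -m crank '[{"xyz":[-0.12,0,0.02],"angular":[0,0,0]},{"xyz":[-0.12,0,0.02],"angular":[0,0,0]}]'
python3 -c "
from h import *
report(P()['A'])"
python3 -m crank '[{"xyz":[-0.12,0,0.02],"angular":[0,0,0]},{"xyz":[-0.15,0,0.02],"angular":[0,0,0]}]'
python3 -c "
from h import *
report(P()['A'])"
```

```text
clock: 21.78
position: [0.4568, 0.4656, 0.0488]
orientation: [179.8, 28.0, 131.1]
contact_force: [-2.7, 4.2, -5.6]
width: 0.0004
t 21.77 p [0.4568 0.4656 0.0488] F [-2.7  4.2 -5.6] w 0.0004 q [-59.  45.  -5.  91.  34.  61. -43.]
 case u 11.8 y 0.6 n 35.4 | Fu -7.0 Fy 0.7 Fn -2.5
 tool z tilt deg 28.0
clock: 22.02
position: [0.4566, 0.4657, 0.0489]
orientation: [179.8, 27.5, 131.4]
contact_force: [-4.0, 4.7, -5.9]
width: 0.0003
t 22.02 p [0.4566 0.4657 0.0489] F [-4.   4.7 -5.9] w 0.0003 q [-58.  45.  -5.  91.  34.  60. -42.]
 case u 11.8 y 0.5 n 35.6 | Fu -8.3 Fy 0.1 Fn -2.2
 tool z tilt deg 27.5
```

```bash
python3 -m crank '[{"xyz":[-0.3,0,0.02],"angular":[0,0.1,0]},{"xyz":[-0.35,0,0.02],"angular":[0,0.1,0]}]'
python3 -c "
from h import *
report(P()['A'])"
```

```text
clock: 22.28
position: [0.4562, 0.4659, 0.0497]
orientation: [179.7, 24.2, 132.0]
contact_force: [-6.7, 12.7, -17.3]
width: 0.0002
t 22.27 p [0.4562 0.4659 0.0497] F [ -6.7  12.7 -17.3] w 0.0002 q [-56.  43.  -6.  92.  33.  58. -40.]
 case u 11.8 y 0.3 n 36.5 | Fu -20.5 Fy 3.2 Fn -8.5
 tool z tilt deg 24.2
```

It stops dead at 20 N. I back off and look.

```bash
python3 -m crank '[{"xyz":[0.4,0,0],"angular":[0,-0.2,0]},{"xyz":[0.5,0,0],"angular":[0,-0.2,0]},{"xyz":[0,0,-0.6],"angular":[0,0,0]},{"xyz":[0.2,0,-1],"angular":[0,0,0]},{"xyz":[0.3,0,-1],"angular":[0,0,0]},{"xyz":[0.3,0,-1],"angular":[0,0,0]},{"xyz":[0,0,-1],"angular":[0,0,0]},{"xyz":[0,0,0],"angular":[0,0,0]}]'
python3 - <<'E'
from h import *
A=P()["A"]; report(A); wpic("wA7",A)
d=vision.snapshot("side"); cal=pickle.load(open("cal.pkl","rb"))
for n,f in(("n",d["frame"]),("o",cal["side"]["frame"])):
    cv2.imwrite(f"pics/sideA7{n}.png",cv2.resize(f[255:330,230:310,::-1],None,fx=7,fy=7,interpolation=cv2.INTER_CUBIC))
im=np.hstack([cv2.imread("pics/sideA7o.png"),cv2.imread("pics/sideA7n.png")]); cv2.imwrite("pics/sideA7.png",cv2.resize(im,(800,375)))
E
```

```text
clock: 23.28
position: [0.3989, 0.5335, 0.1435]
orientation: [179.3, 28.4, 131.5]
contact_force: [-0.9, 0.1, 0.2]
width: 0.0001
t 23.27 p [0.3989 0.5335 0.1435] F [-0.9  0.1  0.2] w 0.0001 q [-64.  41.  -7.  84.  31.  73. -43.]
 case u -21.1 y 1.3 n 161.3 | Fu -0.5 Fy -0.6 Fn 0.4
 tool z tilt deg 28.4
```

View pics/sideA7.png

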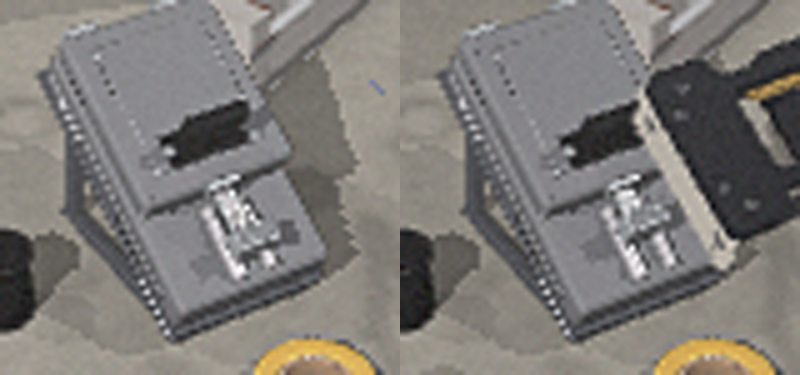

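View pics/wA7.png

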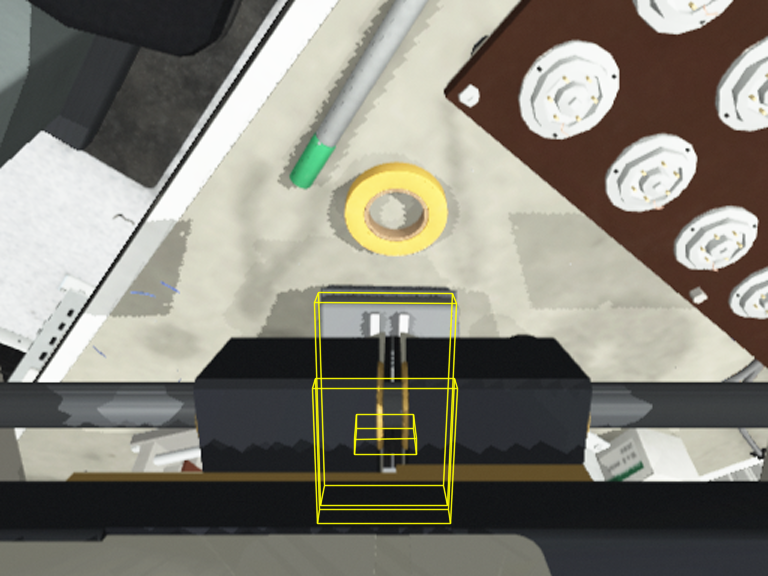

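The thumb has clearly moved up its rails. I step back down-slope so the wrist camera can see it and measure.

```bash
python3 -m crank '[{"xyz":[0.9,0,-0.5],"angular":[0,0,0]},{"xyz":[0.9,0,-0.5],"angular":[0,0,0]},{"xyz":[0.5,0,-0.3],"angular":[0,0,0]},{"xyz":[0,0,0],"angular":[0,0,0]}]'
python3 - <<'E'
from h import *
A=P()["A"]; report(A); wpic("wA8",A)
d,E,s=pickle.load(open("pics/wA8.pkl","rb")); cv2.imwrite("pics/wA8c.png",cv2.resize(d["frame"][170:250,190:340,::-1],None,fx=5,fy=5,interpolation=cv2.INTER_CUBIC))
E
```

```text
clock: 23.88
position: [0.3514, 0.582, 0.1387]
orientation: [179.9, 28.6, 131.7]
contact_force: [0.8, -0.6, 0.7]
width: 0.0002
t 23.88 p [0.3514 0.582  0.1387] F [ 0.8 -0.6  0.7] w 0.0002 q [-69.  44.  -8.  78.  30.  77. -46.]
 case u -82.7 y -2.9 n 189.6 | Fu 1.1 Fy 0.2 Fn 0.1
 tool z tilt deg 28.6
```

View pics/wA8.png

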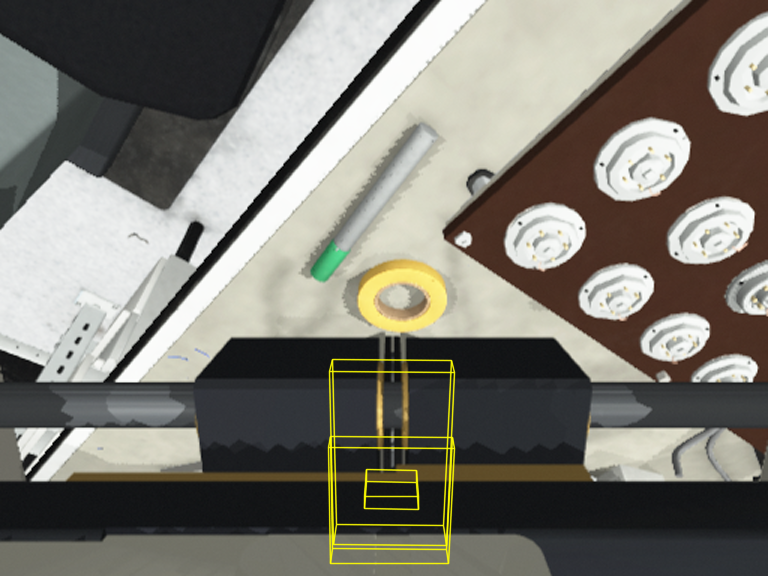

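View pics/wA8c.png

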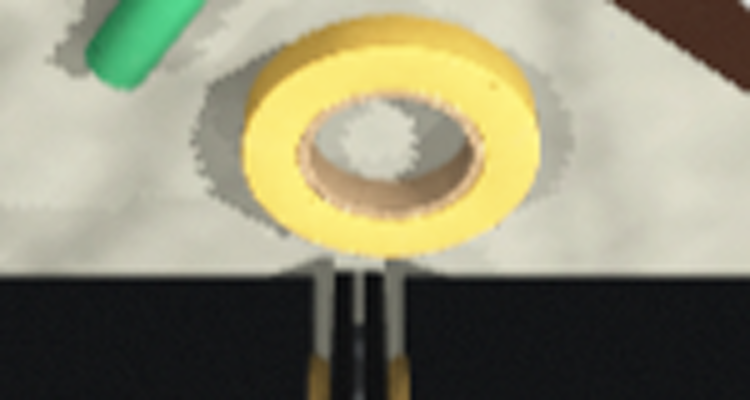

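Wrong direction for the wrist camera. The side camera now has a free view, so I measure there.

Run:
```python
from h import *
cal=pickle.load(open("cal.pkl","rb")); d=vision.snapshot("side"); K,E=d["mtx"],d["extrinsics"]; A=P()["A"]
a=cv2.cvtColor(cal["side"]["frame"],6).astype(np.float32); b=cv2.cvtColor(d["frame"],6).astype(np.float32)
def shift(c,w,h,g=(0,0)):
    x,y=c.astype(int); W=np.float32([[1,0,g[0]],[0,1,g[1]]])
    t=a[y-h:y+h,x-w:x+w]; cc,W=cv2.findTransformECC(t,b[y-h:y+h,x-w:x+w],W,cv2.MOTION_TRANSLATION); return W[:,2].round(2),round(cc,3)
g=proj(tgt(A,73,0,56),K,E)[0]; l=proj(tgt(A,10,-30,22),K,E)[0]; th=proj(tgt(A,18,0,42),K,E)[0]
print("grip",shift(g,11,9)); print("lidtop",shift(proj(tgt(A,110,0,40),K,E)[0],18,10)); print("front",shift(proj(tgt(A,50,0,40),K,E)[0],16,4))
print("thumb px",th,"pred 10mm",(proj(tgt(A,28,0,42),K,E)[0]-th).round(2))
# template match of thumb subpixel
x,y=th.astype(int); k=8
T=cv2.resize(a[y-5:y+5,x-7:x+7],None,fx=k,fy=k,interpolation=cv2.INTER_CUBIC); S=cv2.resize(b[y-15:y+13,x-17:x+17],None,fx=k,fy=k,interpolation=cv2.INTER_CUBIC)
r=cv2.matchTemplate(S,T,cv2.TM_CCOEFF_NORMED); _,m,_,loc=cv2.minMaxLoc(r); print("thumb shift",(np.array(loc)/k-[10,10]),round(m,3))
cv2.imwrite("pics/sideA8.png",cv2.resize(np.hstack([f[265:320,240:310,::-1] for f in(cal["side"]["frame"],d["frame"])]),None,fx=5.6,fy=5.6,interpolation=cv2.INTER_CUBIC))
```

```text
grip (array([0.01, 0.03], dtype=float32), 0.999)
lidtop (array([ 0.01, -0.01], dtype=float32), 0.999)
front (array([-0.02, -0.06], dtype=float32), 0.978)
thumb px [281.90215973 302.38836591] pred 10mm [-1.96 -3.54]
thumb shift [-1.75 -3.5 ] 0.745
```

View pics/sideA8.png

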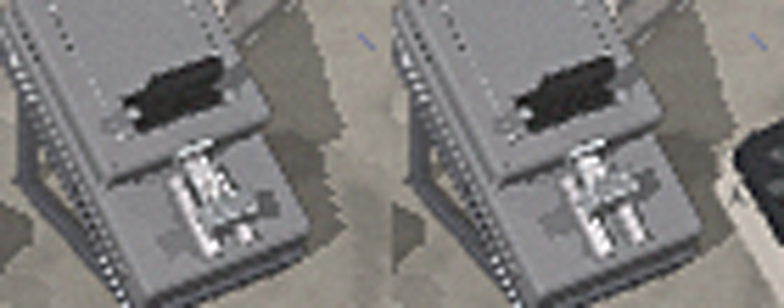

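Run:
```python
from h import *
cal=pickle.load(open("cal.pkl","rb")); d=vision.snapshot("scene"); e=vision.snapshot("side")
x=cv2.absdiff(cal["scene"]["frame"],d["frame"])[140:260,230:400]*2; y=cv2.absdiff(cal["side"]["frame"],e["frame"])[140:355,120:340]*2
h=360
cv2.imwrite("pics/fin.png",np.hstack([cv2.resize(v[:,:,::-1],(int(v.shape[1]*h/v.shape[0]) if v.shape[1]<200 else 290,h)) for v in(x,y)])[:, :800])
K,E=e["mtx"],e["extrinsics"]; t=ray((190+465/4.5,225+482/4.5),K,E,.006); print(t, read_state()["contact_force"].round(1))
```

```text
[0.42350858 0.50568421 0.006     ] [ 0.7  0.1 -0.5]
```

View pics/fin.png

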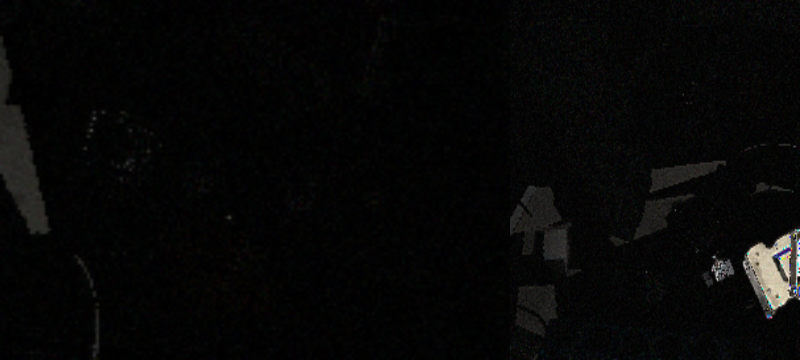

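Only the thumb and the arm differ, apart from a faint trace at B's lid in the scene view near (120,140). I quantify that against the 0.03 rad limit.

Run:
```python
from h import *
cal=pickle.load(open("cal.pkl","rb")); B=P()["B"]; C=P()["C"]
for cam in("scene","side"):
    d=vision.snapshot(cam); K,E=d["mtx"],d["extrinsics"]
    a=cv2.cvtColor(cal[cam]["frame"],6).astype(np.float32); b=cv2.cvtColor(d["frame"],6).astype(np.float32)
    for nm,p,w,h in(("B grip",tgt(B,73,0,60),8,8),("B lid",tgt(B,110,0,40),9,9),("B ledge",tgt(B,15,-20,22),5,6)):
        x,y=proj(p,K,E)[0].astype(int)
        try:
            cc,W=cv2.findTransformECC(a[y-h:y+h,x-w:x+w],b[y-h:y+h,x-w:x+w],np.eye(2,3,dtype=np.float32),cv2.MOTION_TRANSLATION); print(cam,nm,W[:,2].round(2),round(cc,3))
        except cv2.error: print(cam,nm,"fail")
    u,n=lidpt(.03,-77,34); print(" pred grip at .03 rad",(proj(tgt(B,u,0,n),K,E)[0]-proj(tgt(B,73,0,60),K,E)[0]).round(2))
```

```text
scene B grip [ 0.01 -0.07] 0.997
scene B lid fail
scene B ledge fail
 pred grip at .03 rad [ 0.07 -0.31]
side B grip [-0.02  0.01] 0.999
side B lid [-0.04  0.02] 0.999
side B ledge [-0.05 -0.02] 0.995
 pred grip at .03 rad [ 0.03 -0.68]
```

B's lid is at most 0.007 rad open, and C was never touched. Handing in.

```bash
python3 -c "
from cell import order
print(order.sign_off())"
```

```text
the job is handed in; nothing more can be done
None
```

The loose case was the one nearest the tape and vice. I raised its lid about 0.27 rad (about 27 mm at its front), pressed it shut, and pushed its bolt home. The job was handed in at about 24 s of the 66 s; no verdict was reported.

**Which case gave:** My first reading of the tug on this lid was wrong. It gave at about 11 N, so I took it for caught. The side camera then showed that lid standing at about 0.045 rad, so I went back to it. The second case, behind the left jar, did not move at 27 N. I never tugged the third.

**Last checks:**
- **Lid:** the lid and grip of the loose case sit within 0.06 px of their starting picture, so it is shut.
- **Bolt:** the thumb piece moved up about 9.6 mm from its start of 3 to 6 mm, and then held dead against 20 N. The picture alone puts it at 12.6 to 15.6 mm, so it is the dead stop that says it is home. I did not tug the lid again afterwards to prove that it holds.
- **Second case:** its lid is at most about 0.007 rad open in one camera and 0 in the other. Two of the image comparisons on it failed to converge.
- **Everything else:** the jars and bystanders show no change in the pictures, neither jar needed moving, and the arm ended clear of everything.

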